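# Stack the agar dishes for the jar

## Task

Build one neat stack of the red, amber and green agar dishes, in any order, inside the marked ring in the middle of the jar's round grey base plate, every dish with its white lid down and its coloured agar up as they go into incubation. The red dish still stands on edge in the blue draining rack: lay it flat on the bench lid down, let go of it there, then take it afresh for the stack. Set the dishes down rather than dropping them, and leave the other things on the bench where they are.

Things in the scene. Friction and masses are not known exactly. Their poses are not given: they have to be found in the camera images.
- red_dish: round agar dish, red agar, rigid (lid taped on), about 40 g, 16 mm thick: opaque white lid 62 mm across, 11 mm thick, then the clear base with agar, 58 mm across, 5 mm. Origin: centre of the lid's outer face; z runs from the lid face to the agar face (up when it lies lid down). Starts on edge in the rack's middle slot, z level along the rack's +x (lid to -x); the rack's heading varies
- amber_dish: the same kind of dish with amber agar; lies lid down on the bench at the start. Origin and axes as for the red dish
- green_dish: the same kind of dish with green agar; lies lid down on the bench at the start. Origin and axes as for the red dish
- rack: fixed draining rack on the bench, 156 mm long (its x) by 72 mm wide; three slots 50 mm apart along x hold dishes on edge, faces across x, 2 mm of play each side. Blue dividers 25 mm high, end plates 30 mm; a dish in it has its centre 35 mm and its top 66 mm above the bench. Origin: under its centre, on the bench; any heading
- base_plate: the jar's fixed round grey base plate, 150 mm across, 12 mm high, flat on top, with a black seal band 118 to 128 mm across and a thin dark blue ring 74 mm across marked round the middle; a gas valve sticks out 20 mm beyond its rim along +x. Origin: under its centre, on the bench
- plate_top (a point): centre of the base plate's top face, 12 mm above the bench; z up
- spare_dish: bystander: an empty clear dish with a white lid, same size, on edge in an outer slot of the rack, 50 mm from the red dish along the rack's x axis
- jar_cover: bystander: the jar's loose clear cover, 126 mm across, 121 mm high with a black ball knob. Origin: under its centre
- tube_rack: bystander: loose white tube rack with capped glass tubes, 84 x 200 x 106 mm high. Origin: under its centre
- beaker: bystander: loose small glass beaker, 50 mm across, 68 mm high, with a glass rod. Origin: under its centre
- timer: bystander: loose white bench timer, 22 x 65 x 55 mm high. Origin: under its centre
- bottle: bystander: loose white bottle, 56 mm across, 130 mm high. Origin: under its centre
- rotor: bystander: loose black centrifuge rotor with upright tube holders, 150 mm across, 81 mm high. Origin: under its centre
- pencil: bystander: loose dark red wax pencil, 120 mm long, lying on the bench near a sheet of paper. Origin: under its middle
Not all that is in view belongs to the job. Leave any purple look-alike of the red_dish alone.

How it is judged:
By the outcome, as a careful person would: the job done as asked, in the order asked, and still so for the second after the job is handed in, with the robot touching nothing.
It also fails if it takes over 69 s, if anything falls off the work surface, if the arm or the gripper's body presses on something with over 40 N, if the wrist force passes 120 N, or if a joint passes its speed limit or range.

## Robot

A 6-joint arm with a two-finger parallel gripper is mounted at the origin on the work surface. World frame = base frame: x ahead of the robot, y to its left, z up, the work surface at z = 0. Lengths are in m, angles in rad, forces in N, time in s.
With the tool pointing down it reaches from about 0.25 to 0.775 m from the base axis. Payload 4 kg.
Tool frame: the origin (TCP) lies midway between the tips of the shut fingers; the grasp point (between the pads) lies 19 mm behind it; z points along the fingers, y is the line along which they close (so a half turn about z gives the same grasp; the last joint's range is limited). The gripper opens to 85 mm and grips with 20 to 120 N. Pads are 22 mm wide; open, the fingers measure 114 mm over their backs; the gripper's body (76 mm by 85 mm) begins 54 mm behind the grasp point. The pads swing forward as they close: fully open they stand 13 mm farther back than shut.
Start: joints at [-1.438, 0.087, 1.371, -0, 1.684, -0.103], TCP at [0.128, -0.535, 0.231] pointing down, gripper open.
Joint ranges: [-3.1, 3.1], [-0.76, 2.03], [0.27, 2.55], [-1.08, 4.22], [0.17, 2.65], [-2.57, 2.57]. Speed limits (rad/s): [2.79, 2.79, 3.14, 3.14, 3.14, 3.14].

## Interface

Orientations are given as a unit quaternion [x, y, z, w].
In Python, from plant import bot gives the robot as it stands. The module is installed in compiled form; this text tells all that it offers.
- The arm moves only by the tool jog_arm, never from a script. Its argument "increments" is one flat list of numbers, 7 for each row, row after row: the shift along the tool's x, y, z in m, then the turn, a rotation vector about the tool's x, y, z in units of 6 degrees (1.0 is 6 degrees), then the closure, from 0 (fully open) to 1 (shut). A call has 1 to 5 rows; each row is the pose to reach, as a shift and turn from the pose commanded when the call began, along the tool's axes at that moment; what a row does not reach only later rows make up. A row lasts 1/12 s, in which the tool goes at most 41.7 mm and 7.16 degrees, less where a joint would pass 70% of its speed; a pose out of reach is approached as far as the arm can. A call with a gripper value outside its range is refused whole. The fingers move at their own pace and stop on an object; "grip_force" is the grip in N (left out, the last holds). Time passes only in rows, so rows that repeat a pose let the fingers close. It gives the time, the measured TCP pose, the force, the opening and the grip force at its end, in the units of the state.
- bot.sense(): the state, without advancing time (a new reading comes with each control period).
- bot.get_image(name): name is "scene" or "side" or "wrist"; returns the picture (420x560x3 uint8, red, green, blue); there is no depth.
- bot.calibration(name): a dict with "mtx" (3x3 intrinsics, pixels), "position" and "orientation" of the camera in the world. Camera axes: x right, y down, z forward; pixel columns grow to the right and rows downward; lengths in m; the calibration is good to about 2 mm. A picture is of the moment at which its call begins: read the wrist's pose just before it. calibration takes no time and is no camera call; for the wrist camera it gives the pose at the moment of the call.
- bot.finish_job(): hands the job in; it is judged then, once.
The state is a dict: "t": time; "joints": joint angles; "qd": joint speeds; "joint_torque": joint torques, N m; "tool_pos": TCP position; "orientation": TCP orientation; "wrist_force": force on the tool from outside, world axes, zero at the start; "moment": the same for the moment, N m; "opening": finger opening in m; "grip_force": force on a finger pad.
Only numpy, scipy, OpenCV 4.12 (cv2) and the standard library are available. Lean on these libraries where they do the work, as an engineer would, in place of code of your own. Each camera call takes 0.05 s, during which the arm holds its last target. There are 200 camera calls.

## Working session

There is one attempt and no reset: what is moved stays moved. The work goes in short steps, Python scripts to look and compute and a tool call to move; the robot and the scene stay as the last step left them, time stands still between calls to the robot, and variables do not carry over. Pictures are saved under pics/ and viewed, at most 10 in all, crops included, and the job is handed in when it is done.

Besides the shell and the picture viewer there is one more tool, called after "Request:" as name(argument=value, ...) on one line, values as JSON. jog_arm: Moves the arm, as the interface text tells. Its arguments: {"type":"object","properties":{"increments":{"type":"array"},"grip_force":{"type":"number"}},"required":["increments"]}

```bash
mkdir -p pics; ls; python3 - <<'E'
from plant import bot
import cv2,numpy as np
print(bot.sense())
a=[]
for n in ["scene","side","wrist"]:
    c=bot.calibration(n);print(n,np.round(c["mtx"],1).tolist(),np.round(c["position"],4),np.round(c["orientation"],4))
    im=bot.get_image(n);cv2.imwrite(f"pics/{n}0.png",im[:,:,::-1])
E
```

```text
pics
{'t': 0.0, 'joints': array([-1.43808282e+00,  8.79669992e-02,  1.37226399e+00, -1.90301034e-05,
        1.68361312e+00, -1.03127277e-01]), 'qd': array([-0.00221109, -0.00073418,  0.00112221, -0.00041856,  0.000221  ,
       -0.00060462]), 'joint_torque': array([-1.61595181e-04, -3.51862872e+01, -3.13272321e+01, -1.99556962e-04,
        1.08760406e-02,  1.59325033e-06]), 'tool_pos': array([ 0.12842126, -0.53427935,  0.23012764]), 'orientation': array([ 9.93054939e-01,  1.17646171e-01, -2.61071621e-05, -1.12546592e-03]), 'wrist_force': array([0.04050314, 0.8286642 , 0.5407817 ]), 'moment': array([-0.04472289, -0.02215557, -0.01855363]), 'grip_force': 0.0, 'opening': 0.0851319158303454}
scene [[405.1, 0.0, 276.9], [0.0, 405.1, 204.1], [0.0, 0.0, 1.0]] [1.4373 0.3848 0.9051] [ 0.4881  0.7619 -0.3517 -0.24  ]
side [[384.0, 0.0, 281.4], [0.0, 384.0, 209.0], [0.0, 0.0, 1.0]] [ 0.4575 -0.7559  0.955 ] [ 0.9392 -0.0303  0.0173 -0.3415]
wrist [[365.4, 0.0, 280.5], [0.0, 365.4, 211.4], [0.0, 0.0, 1.0]] [ 0.1976 -0.5178  0.3737] [ 0.7775 -0.6125 -0.0896  0.1113]
```

View pics/scene0.png

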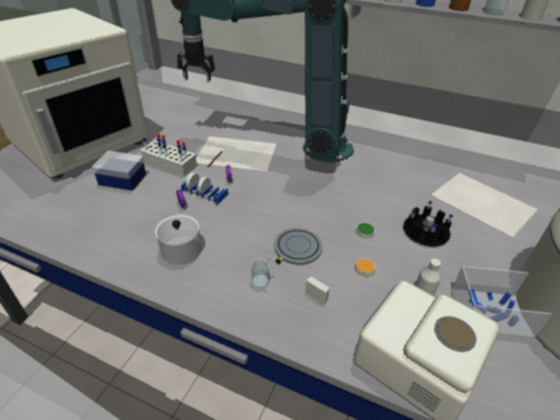

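View pics/side0.png

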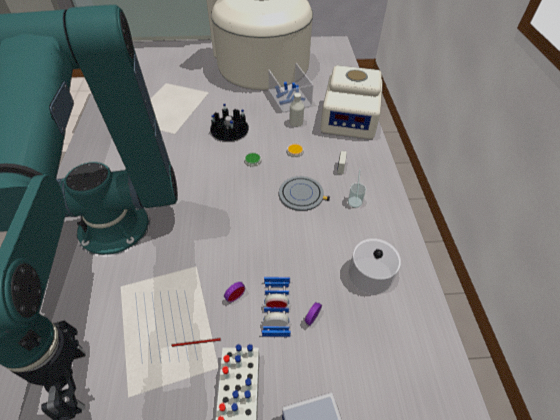

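The scene view shows the red dish in the blue rack near (203,186), purple look-alikes at (181,198) and (229,173), the plate at (298,245), amber at (366,268) and green at (366,230). In the side view, the rack's red dish is at (277,302), the spare at (277,320), purples at (235,291) and (313,313), amber at (296,150), green at (253,159) and the plate at (302,193). I choose the red-agar dish in the rack's middle slot, and will check it in a crop.

```bash
cat > h.py <<'E'
from plant import bot
import cv2,numpy as np
from scipy.spatial.transform import Rotation as R
def cam(n):
    c=bot.calibration(n);return c["mtx"],np.array(c["position"]),R.from_quat(c["orientation"]).as_matrix()
def ray(C,uv):
    K,p,M=C;d=M@np.linalg.solve(K,[uv[0],uv[1],1]);return p,d/np.linalg.norm(d)
def tri(*cu):
    A=0;b=0
    for C,uv in cu:
        p,d=ray(C,uv);P=np.eye(3)-np.outer(d,d);A=A+P;b=b+P@p
    x=np.linalg.solve(A,b);return x,[np.linalg.norm((np.eye(3)-np.outer(d,d))@(x-p)) for p,d in [ray(C,u) for C,u in cu]]
def onz(C,uv,z):
    p,d=ray(C,uv);return p+d*(z-p[2])/d[2]
def proj(C,X):
    K,p,M=C;q=K@(M.T@(np.array(X)-p));return q[:2]/q[2]
def blobs(im,h0,h1,smin=120,vmin=50,amin=15):
    hsv=cv2.cvtColor(im,cv2.COLOR_RGB2HSV)
    m=cv2.inRange(hsv,(h0,smin,vmin),(h1,255,255))
    n,l,s,c=cv2.connectedComponentsWithStats(m)
    return [(np.round(c[i],1).tolist(),s[i].tolist()) for i in range(1,n) if s[i][4]>=amin]
E
python3 - <<'E'
from h import *
for n in ["scene","side"]:
    im=cv2.imread(f"pics/{n}0.png")[:,:,::-1].copy()
    print(n,"amber",blobs(im,10,24),"\n green",blobs(im,45,80),"\n red",blobs(im,172,180,80),blobs(im,0,6,100),"\n blue",blobs(im,100,125,120,60,8))
s=cv2.imread("pics/side0.png");c=cv2.imread("pics/scene0.png")
A=cv2.resize(s[270:345,220:330],None,fx=5,fy=5,interpolation=2)
B=cv2.resize(c[160:215,165:245],None,fx=4,fy=4,interpolation=2)
o=np.zeros((600,560,3),np.uint8);o[:375,:550]=A;o[378:598,:320]=B
cv2.imwrite("pics/crop1.png",o)
E
```

```text
scene amber [([459.7, 4.3], [450, 0, 20, 10, 171]), ([365.4, 265.4], [357, 259, 18, 14, 197])] 
 green [([365.5, 228.1], [359, 224, 14, 9, 95])] 
 red [] [] 
 blue [([425.4, 2.3], [417, 0, 18, 6, 98]), ([56.7, 62.4], [44, 55, 26, 16, 254]), ([163.6, 142.9], [163, 140, 2, 7, 8]), ([179.0, 148.0], [178, 145, 3, 7, 11]), ([113.6, 178.3], [96, 174, 34, 10, 95]), ([183.7, 186.6], [182, 183, 5, 7, 27]), ([193.0, 187.5], [190, 184, 7, 8, 24]), ([206.4, 190.2], [202, 186, 10, 11, 37]), ([218.2, 195.1], [208, 188, 19, 16, 135]), ([413.9, 210.7], [413, 209, 3, 4, 9]), ([434.2, 225.0], [433, 224, 4, 3, 10]), ([474.9, 297.7], [471, 289, 10, 17, 51]), ([489.6, 296.1], [488, 293, 5, 7, 25]), ([504.9, 297.9], [500, 293, 11, 11, 62]), ([510.9, 303.9], [508, 300, 7, 8, 32])]
side amber [([537.7, 34.8], [518, 0, 42, 70, 798]), ([367.4, 63.4], [357, 59, 21, 10, 150]), ([77.1, 72.9], [72, 69, 12, 8, 78]), ([462.4, 274.2], [383, 81, 148, 339, 3092]), ([294.7, 148.6], [288, 144, 15, 10, 115])] 
 green [([252.1, 157.6], [246, 154, 14, 9, 93])] 
 red [([235.9, 293.8], [229, 287, 15, 14, 79])] [([275.9, 303.4], [266, 301, 21, 6, 71]), ([195.2, 342.0], [172, 338, 49, 9, 110]), ([226.2, 357.9], [223, 354, 7, 9, 41]), ([224.8, 369.5], [222, 366, 6, 8, 39]), ([221.7, 406.6], [219, 402, 6, 9, 43]), ([220.3, 417.8], [218, 416, 6, 4, 19])] 
 blue [([285.2, 85.1], [284, 82, 3, 8, 20]), ([294.4, 85.4], [292, 83, 7, 5, 24]), ([332.4, 117.2], [330, 115, 5, 5, 10]), ([351.3, 117.2], [349, 114, 7, 9, 23]), ([276.3, 281.4], [264, 277, 26, 10, 224]), ([276.6, 291.7], [265, 290, 24, 4, 59]), ([276.1, 309.2], [264, 307, 25, 5, 88]), ([275.4, 330.9], [262, 326, 28, 11, 255]), ([238.2, 347.4], [236, 345, 5, 6, 24]), ([249.5, 347.4], [247, 345, 5, 6, 24]), ([237.4, 358.1], [235, 355, 5, 7, 27]), ([247.9, 381.5], [246, 378, 5, 8, 29]), ([235.2, 393.7], [233, 390, 5, 8, 32]), ([247.1, 393.9], [245, 391, 5, 7, 30]), ([234.1, 406.9], [232, 404, 5, 7, 30])]
```

View pics/crop1.png

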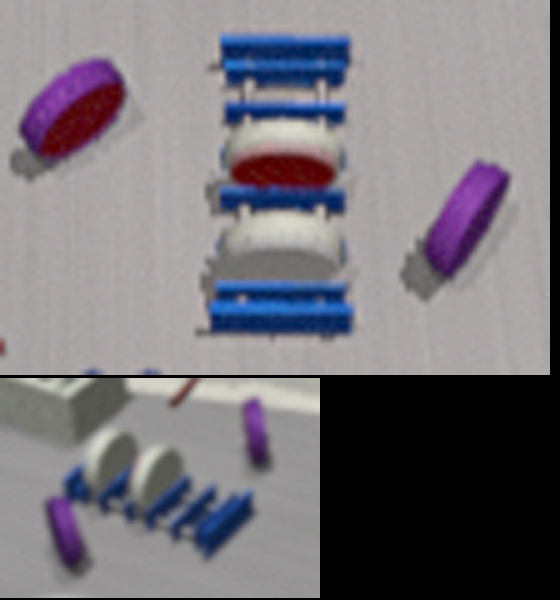

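The crop confirms it: white lid with red agar in the middle slot, agar facing -y (towards the spare at the -y end), so rack +x is about world -y. The purple ones stand beside the rack at side (235,291) and (313,313).

```bash
python3 - <<'E'
from h import *
S,C=cam("side"),cam("scene")
f=lambda n,a,b:print(n,*[np.round(v,4) for v in tri((S,a),(C,b))])
f("amber top",(294.7,148.6),(365.4,265.4)); f("green top",(252.1,157.6),(365.5,228.1))
f("rack near(-y) end",(275.4,329),(183.0,185)); f("rack far end",(276.3,280.5),(219,193.5))
f("red top edge",(220+56.5,270+25),(165+162/4,160+(450-378)/4))
f("spare top",(220+56,270+43),(165+117/4,160+(433-378)/4))
for n,u in [("rack -y end L",(262,331)),("R",(290,331)),("+y L",(264,280)),("R",(290,280))]: print(n,np.round(onz(S,u,.03),4))
for n,u in [("red agar visible",(275.9,303.4)),]: print(n,np.round(onz(S,u,.05),4))
for n,u in [("purpleL lo",(226,301)),("purpleL hi",(243,284)),("pR lo",(307,325)),("pR hi",(319,303))]: print(n,np.round(onz(S,u,.0),4))
# plate ellipse: Hough-free: fit from dark band
for n,Cc in (("side",S),("scene",C)):
    im=cv2.imread(f"pics/{n}0.png",0)
    u0=np.array([302,193]) if n=="side" else np.array([298,245])
    c=onz(Cc,u0,.012)
    from scipy.optimize import minimize
    g=cv2.GaussianBlur(im,(3,3),0).astype(np.float32)
    t=np.linspace(0,2*np.pi,120)
    def cost(p):
        s=0
        for r,w in((.037,.5),(.0615,1)):
            q=np.array([proj(Cc,[p[0]+r*np.cos(a),p[1]+r*np.sin(a),.012]) for a in t],np.float32)
            s+=w*cv2.remap(g,q[None,:,0],q[None,:,1],1).mean()
        return s
    best=min(((cost((c[0]+dx,c[1]+dy)),c[0]+dx,c[1]+dy) for dx in np.arange(-.012,.013,.003) for dy in np.arange(-.012,.013,.003)))
    r=minimize(cost,best[1:],method="Nelder-Mead",options=dict(initial_simplex=[best[1:],(best[1]+.002,best[2]),(best[1],best[2]+.002)]))
    print("plate",n,np.round(r.x,4),r.fun,best[0])
E
```

```text
amber top [0.5919 0.3135 0.0162] [0.0012 0.0012]
green top [0.4347 0.273  0.0168] [0.0011 0.0011]
rack near(-y) end [ 0.4895 -0.3769  0.0215] [0.0129 0.0129]
rack far end [ 0.4924 -0.2358  0.0272] [0.0028 0.0028]
red top edge [ 0.4854 -0.296   0.0675] [0.0022 0.0022]
spare top [ 0.4813 -0.3448  0.068 ] [0.0021 0.0021]
rack -y end L [ 0.4464 -0.374   0.03  ]
R [ 0.5157 -0.3785  0.03  ]
+y L [ 0.457  -0.2315  0.03  ]
R [ 0.5276 -0.2359  0.03  ]
red agar visible [ 0.4846 -0.3121  0.05  ]
purpleL lo [ 0.3522 -0.2721  0.    ]
purpleL hi [ 0.3981 -0.2234 -0.    ]
pR lo [ 0.5629 -0.3531  0.    ]
pR hi [ 0.6021 -0.2937  0.    ]
plate side [0.5931 0.1053] 159.9645538330078 160.72986
plate scene [0.5915 0.0994] 143.43067932128906 144.02542
```

```bash
cat >> h.py <<'E'
def pose(yaw_deg,lean_deg):
    """tool y horizontal at heading yaw; tool z down, leaned lean_deg toward tool x"""
    a,l=np.radians([yaw_deg,lean_deg]);y=np.array([np.cos(a),np.sin(a),0])
    x0=np.cross(y,[0,0,-1]);z=np.sin(l)*x0-np.cos(l)*np.array([0,0,1])
    return np.c_[np.cross(y,z),y,z]
def plan(targets,start=None):
    """targets: list of (pos,Rmat); prints call rows (shift tool mm->m, rot units of 6deg) and row count"""
    if start is None:
        s=bot.sense();start=(s["tool_pos"],R.from_quat(s["orientation"]).as_matrix())
    p,M=start
    for q,N in targets:
        q=np.array(q);rv=R.from_matrix(M.T@N).as_rotvec()
        n=max(np.linalg.norm(q-p)/.0417,np.degrees(np.linalg.norm(rv))/7.16)
        k=int(np.ceil(n/4.5)) or 1
        for i in range(k):
            M2=M@R.from_rotvec(rv/k).as_matrix();d=M.T@(q-p)/(k-i);
            print(np.round(d,4).tolist(),np.round(np.degrees(rv/k)/6,2).tolist(),"rows %.1f"%(n/k));p=p+M@d;M=M2
        M=N
def look(name,fn):
    C=cam(name);im=bot.get_image(name);cv2.imwrite(fn,im[:,:,::-1]);return C,im
E
python3 - <<'E'
from h import *
s=bot.sense();print(R.from_quat(s["orientation"]).as_matrix().round(3))
plan([((.484,-.36,.2),pose(-4.6,20))])
E
```

```text
[[ 0.972  0.234 -0.   ]
 [ 0.234 -0.972  0.002]
 [ 0.    -0.002 -1.   ]]
[0.1288, -0.0288, 0.0102] [0.69, 0.96, -3.95] rows 3.5
[0.1276, 0.0263, 0.0234] [0.69, 0.96, -3.95] rows 3.5
[0.1032, 0.0768, 0.0313] [0.69, 0.96, -3.95] rows 3.5
```

Request:
jog_arm(increments=[0.129,-0.029,0.01,0.7,0.96,-3.95,0,0.129,-0.029,0.01,0.7,0.96,-3.95,0,0.129,-0.029,0.01,0.7,0.96,-3.95,0,0.129,-0.029,0.01,0.7,0.96,-3.95,0,0.129,-0.029,0.01,0.7,0.96,-3.95,0])

```text
t: 0.57
tool_pos: [0.249, -0.4752, 0.2202]
orientation: [0.945, 0.321, 0.046, -0.043]
wrist_force: [-1.0, -0.8, 0.4]
opening: 0.0856
grip_force: 0.0
```

Request:
jog_arm(increments=[0.128,0.026,0.023,0.7,0.96,-3.95,0,0.128,0.026,0.023,0.7,0.96,-3.95,0,0.128,0.026,0.023,0.7,0.96,-3.95,0,0.128,0.026,0.023,0.7,0.96,-3.95,0,0.128,0.026,0.023,0.7,0.96,-3.95,0])

```text
t: 0.98
tool_pos: [0.3668, -0.4174, 0.2103]
orientation: [0.854, 0.506, 0.088, -0.083]
wrist_force: [-0.8, 0.1, 0.9]
opening: 0.0855
grip_force: 0.0
```

Request:
jog_arm(increments=[0.103,0.077,0.031,0.7,0.96,-3.95,0,0.103,0.077,0.031,0.7,0.96,-3.95,0,0.103,0.077,0.031,0.7,0.96,-3.95,0,0.103,0.077,0.031,0.7,0.96,-3.95,0,0.103,0.077,0.031,0.7,0.96,-3.95,0])

```text
t: 1.4
tool_pos: [0.4849, -0.3602, 0.2002]
orientation: [0.724, 0.668, 0.127, -0.119]
wrist_force: [0.1, -0.4, -0.8]
opening: 0.0854
grip_force: 0.0
```

```bash
python3 - <<'E'
from h import *
s=bot.sense();print(s["t"],s["tool_pos"],s["joints"].round(3));print(R.from_quat(s["orientation"]).as_matrix().round(3),pose(-4.6,20).round(3))
C,im=look("wrist","pics/w1.png");np.savez("w1.npz",K=C[0],p=C[1],M=C[2]); print(C[2].round(2),C[1])
print(proj(C,(.486,-.303,.066)))
E
```

```text
1.4 [ 0.48487177 -0.3602129   0.20015112] [-0.864  0.37   1.131  0.256  1.884 -0.734]
[[ 0.077  0.997  0.025]
 [ 0.936 -0.08   0.342]
 [ 0.343 -0.003 -0.939]] [[ 0.075  0.997  0.027]
 [ 0.937 -0.08   0.341]
 [ 0.342  0.    -0.94 ]]
[[ 1.   -0.08  0.  ]
 [-0.08 -0.99  0.06]
 [-0.   -0.06 -1.  ]] [ 0.48576495 -0.34139458  0.35974634]
[277.85635055 187.03154981]
```

View pics/w1.png

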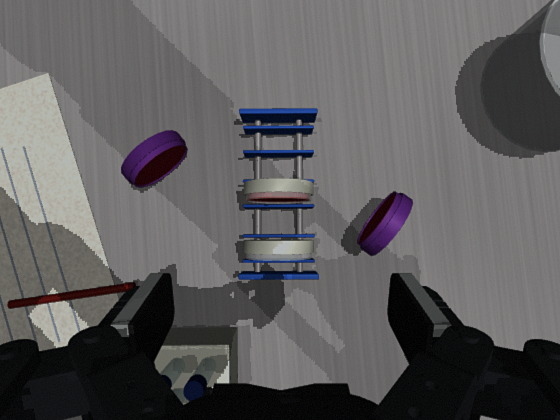

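The wrist view shows the rack square in the image. End plates are at rows 116 and 276, columns 239–318. The red dish spans columns 243–314 at rows 180–203, the spare is at row 250, and the purples are at (154,158) and (385,224), clear of the finger paths.

```bash
python3 - <<'E'
from h import *
C=cam("wrist");S=cam("side");c=cam("scene")
for u,z in [((278.5,115),.03),((278.5,275),.03),((243,186),.035),((314,186),.035),((278.5,180),.066),((278.5,192),.066),((278.5,203),.035)]: print(u,np.round(onz(C,u,z),4))
# height check of lid's top edge (lid outer corner) wrist vs side
print(tri((C,(278.5,180)),(S,(276.5,294.5))), tri((C,(278.5,193)),(S,(276.5,299))))
E
```

```text
(278.5, 115) [ 0.491  -0.2328  0.03  ]
(278.5, 275) [ 0.4788 -0.3784  0.03  ]
(243, 186) [ 0.4538 -0.2964  0.035 ]
(314, 186) [ 0.5172 -0.3017  0.035 ]
(278.5, 180) [ 0.4858 -0.2983  0.066 ]
(278.5, 192) [ 0.485 -0.308  0.066]
(278.5, 203) [ 0.4842 -0.3143  0.035 ]
(array([ 0.48631043, -0.29943524,  0.07357148]), [np.float64(0.0005156469775722942), np.float64(0.0005156469775723394)]) (array([ 0.4855928 , -0.30915046,  0.0683394 ]), [np.float64(0.0006542003471694169), np.float64(0.000654200347169307)])
```

```bash
python3 - <<'E'
from h import *
P=pose(-4.6,20);q=np.array([.4857,-.2997,.0247])
plan([(q-.06*P[:,2],P),(q,P)])
E
```

```text
[-0.0026, -0.0025, 0.1264] [-0.02, 0.01, -0.04] rows 3.0
[0.0, -0.0, 0.06] [0.0, 0.0, 0.0] rows 1.4
```

Request:
jog_arm(increments=[-0.0025,-0.0025,0.1265,0,0,0,0,-0.0025,-0.0025,0.1265,0,0,0,0,-0.0025,-0.0025,0.1265,0,0,0,0,-0.0025,-0.0025,0.1265,0,0,0,0,-0.0025,-0.0025,0.1265,0,0,0,0])

```text
t: 1.87
tool_pos: [0.4817, -0.3184, 0.0797]
orientation: [0.725, 0.666, 0.127, -0.122]
wrist_force: [0.6, 0.0, 0.7]
opening: 0.0853
grip_force: 0.0
```

Request:
jog_arm(increments=[0,0,0.02,0,0,0,0,0,0,0.04,0,0,0,0,0,0,0.06,0,0,0,0,0,0,0.06,0,0,0,0,0,0,0.06,0,0,0,0])

```text
t: 2.28
tool_pos: [0.4875, -0.3014, 0.0286]
orientation: [0.725, 0.667, 0.127, -0.116]
wrist_force: [0.5, -0.9, -0.1]
opening: 0.0853
grip_force: 0.0
```

```bash
python3 - <<'E'
from h import *
s=bot.sense();P=R.from_quat(s["orientation"]).as_matrix();print(s["tool_pos"],(P.T@(np.array([.4857,-.2997,.0247])-s["tool_pos"])).round(4))
C,im=look("wrist","pics/w2.png")
E
```

```text
[ 0.48752234 -0.30136689  0.02862573] [ 0.0001 -0.002   0.0042]
```

View pics/w2.png

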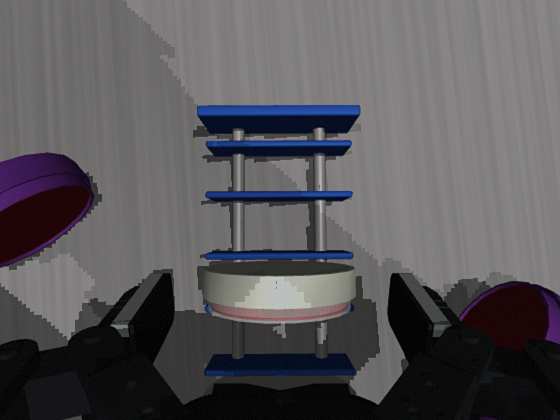

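The dish spans columns 203–355 (centre 279) between the pads, which run 173–388 (centre 280.5): centred. I advance 3 mm and close gently.

Request:
jog_arm(increments=[0,0,0.003,0,0,0,0.2,0,0,0.003,0,0,0,0.3,0,0,0.003,0,0,0,0.4,0,0,0.003,0,0,0,0.5,0,0,0.003,0,0,0,0.5], grip_force=30)

```text
t: 2.75
tool_pos: [0.4871, -0.299, 0.025]
orientation: [0.724, 0.668, 0.127, -0.117]
wrist_force: [-2.1, -1.1, 5.1]
opening: 0.0603
grip_force: 31.4
```

Request:
jog_arm(increments=[0,0,0,0,0,0,0.5,0,0,0,0,0,0,0.5,0,0,0,0,0,0,0.5])

```text
t: 3.0
tool_pos: [0.4871, -0.299, 0.025]
orientation: [0.724, 0.668, 0.127, -0.117]
wrist_force: [-1.9, -1.0, 4.9]
opening: 0.0606
grip_force: 31.4
```

Request:
jog_arm(increments=[0,0,0,0,0,0,0.1,0,0,0,0,0,0,0.1,0,0,0.005,0,0,0,0.1,0,0,0.005,0,0,0,0.1,0,0,0.005,0,0,0,0.1])

```text
t: 3.42
tool_pos: [0.4864, -0.2952, 0.0172]
orientation: [0.724, 0.668, 0.127, -0.119]
wrist_force: [-0.6, -0.3, 0.4]
opening: 0.0772
grip_force: 0.0
```

Request:
jog_arm(increments=[0,0,0,0,0,0,0.5,0,0,0,0,0,0,0.5,0,0,0,0,0,0,0.5,0,0,0,0,0,0,0.5,0,0,0,0,0,0,0.5])

```text
t: 3.83
tool_pos: [0.4871, -0.296, 0.0183]
orientation: [0.724, 0.668, 0.128, -0.118]
wrist_force: [1.1, -0.2, 1.6]
opening: 0.0606
grip_force: 33.0
```

```bash
python3 - <<'E'
from h import *
s=bot.sense();print(s["tool_pos"],s["opening"],s["wrist_force"])
C,im=look("wrist","pics/w3.png");cv2.imwrite("pics/w3c.png",cv2.resize(im[220:400,130:430,::-1],None,fx=2.5,fy=2.5))
E
```

```text
[ 0.48710276 -0.29602947  0.01832891] 0.06055229594879541 [ 1.13655623 -0.21167739  1.61087618]
```

View pics/w3c.png

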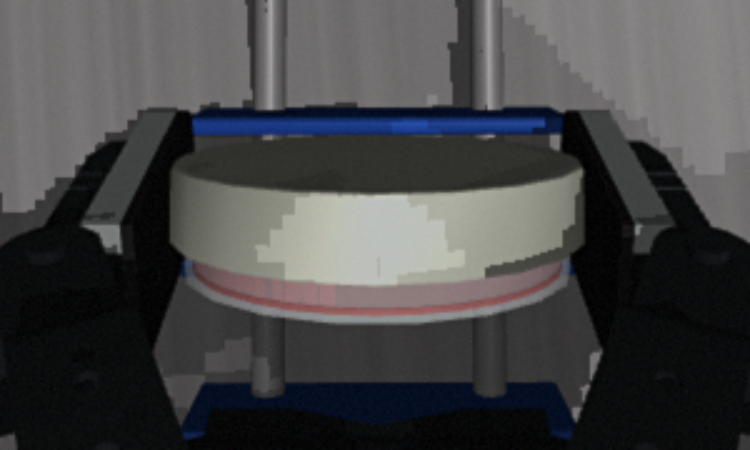

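The dish is held at its lid's diameter (opening 60.6 mm in both grips), pads at crop columns 180 and 565. I work out how far the tips reach past it.

```bash
python3 - <<'E'
from h import *
s=bot.sense();P=R.from_quat(s["orientation"]).as_matrix();C=cam("wrist")
print("cam in tool",(P.T@(C[1]-s["tool_pos"])).round(4),(P.T@C[2]).round(3).tolist())
def tooly(u,y):
    p,d=ray(C,u);p=P.T@(p-s["tool_pos"]);d=P.T@d;return (p+d*(y-p[1])/d[1]).round(4)
f=lambda a,b:(130+a/2.5,220+b/2.5)
for a,b in [(182,110),(563,110),(180,225),(565,225)]: print(tooly(f(a,b),(-1 if a<400 else 1)*.0303))
for a,b in [(170,170),(585,170),(170,235),(585,235)]: print("dish",tooly(f(a,b),(-1 if a<400 else 1)*.031))
# tips at open from w1/w2
for u in [(173,273),(388,273)]: print("open tip",tooly(u,(-1 if u[0]<280 else 1)*.0425))
E
```

```text
cam in tool [ 0.0724 -0.0011 -0.1435] [[0.0, -0.959, -0.283], [1.0, 0.0, 0.001], [-0.001, -0.283, 0.959]]
[ 0.0144 -0.0303 -0.0171]
[ 0.0079  0.0303 -0.0028]
[-0.0014 -0.0303 -0.0232]
[-0.0097  0.0303 -0.0097]
dish [ 0.0081 -0.031  -0.024 ]
dish [ 0.0046  0.031  -0.0174]
dish [-0.0009 -0.031  -0.0267]
dish [-0.005   0.031  -0.0202]
open tip [ 0.0097 -0.0425 -0.015 ]
open tip [ 0.0066  0.0425 -0.0087]
```

The pads overlap the dish by about 12 mm at the tips. Laid flat, the pads would reach the bench first. I regrip nearer the tips and the +x pad edge.

Request:
jog_arm(increments=[0,0,0,0,0,0,0.1,0,0,0,0,0,0,0.1,-0.0045,0,-0.007,0,0,0,0.1,-0.0045,0,-0.007,0,0,0,0.1,-0.0045,0,-0.007,0,0,0,0.3])

```text
t: 4.3
tool_pos: [0.4865, -0.3032, 0.0236]
orientation: [0.724, 0.668, 0.127, -0.118]
wrist_force: [-0.7, -0.2, 0.3]
opening: 0.0667
grip_force: 0.0
```

Request:
jog_arm(increments=[0,0,0,0,0,0,0.5,0,0,0,0,0,0,0.5,0,0,0,0,0,0,0.5,0,0,0,0,0,0,0.5,0,0,0,0,0,0,0.5], grip_force=30)

```text
t: 4.72
tool_pos: [0.4867, -0.3029, 0.0237]
orientation: [0.724, 0.668, 0.128, -0.117]
wrist_force: [0.5, -1.4, 3.7]
opening: 0.0605
grip_force: 32.1
```

Request:
jog_arm(increments=[0.01,0,-0.028,0,0,0,0.5,0.02,0,-0.056,0,0,0,0.5,0.04,0,-0.11,0,0,0,0.5,0.04,0,-0.11,0,0,0,0.5,0.04,0,-0.11,0,0,0,0.5])

```text
t: 5.13
tool_pos: [0.4881, -0.304, 0.1452]
orientation: [0.724, 0.669, 0.128, -0.114]
wrist_force: [0.1, -0.4, 0.2]
opening: 0.0606
grip_force: 32.9
```

```bash
python3 - <<'E'
from h import *
s=bot.sense();print(s["joints"].round(2),s["tool_pos"])
C,im=look("wrist","pics/w4.png");cv2.imwrite("pics/w4c.png",cv2.resize(im[220:400,130:430,::-1],None,fx=1.5,fy=1.5))
# go to lay pose: contact offset from TCP in tool: x+.006,y0,z-.015
N=pose(86,-47);c=np.array([.006,0,-.015])
lay=np.array([.45,-.03,.0075])-N@c
print("lay tcp",lay)
plan([((.46,-.16,.15),pose(40,-14)),(lay+[0,0,.06],N),(lay+[0,0,.028],N)])
E
```

```text
[-0.8   0.31  1.32  0.26  1.73 -0.71] [ 0.48811879 -0.3040283   0.14524497]
lay tcp [ 0.4650256  -0.03105069  0.00165815]
[0.0675, -0.0192, 0.0201] [0.2, -2.67, -3.76] rows 3.9
[0.0724, 0.0091, 0.0003] [0.2, -2.67, -3.76] rows 3.9
[0.057, 0.0434, 0.0313] [-1.97, -2.6, -3.35] rows 3.9
[0.0474, 0.0559, 0.0272] [-1.97, -2.6, -3.35] rows 3.9
[0.0234, 0.0, 0.0218] [0.0, 0.0, 0.0] rows 0.8
```

View pics/w4c.png

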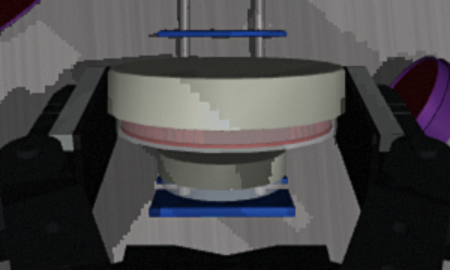

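The crop shows the red dish held level above the rack (lid at rows 60–130), with the spare still in its slot. Now I carry it and turn it lid down.

Request:
jog_arm(increments=[0.0675,-0.019,0.02,0.2,-2.67,-3.76,0.5,0.0675,-0.019,0.02,0.2,-2.67,-3.76,0.5,0.0675,-0.019,0.02,0.2,-2.67,-3.76,0.5,0.0675,-0.019,0.02,0.2,-2.67,-3.76,0.5,0.0675,-0.019,0.02,0.2,-2.67,-3.76,0.5])

```text
t: 5.6
tool_pos: [0.4717, -0.2277, 0.1422]
orientation: [0.587, 0.809, 0.039, -0.007]
wrist_force: [-0.3, 1.4, -0.6]
opening: 0.0606
grip_force: 32.9
```

Request:
jog_arm(increments=[0.0725,0.009,0,0.2,-2.67,-3.76,0.5,0.0725,0.009,0,0.2,-2.67,-3.76,0.5,0.0725,0.009,0,0.2,-2.67,-3.76,0.5,0.0725,0.009,0,0.2,-2.67,-3.76,0.5,0.0725,0.009,0,0.2,-2.67,-3.76,0.5])

```text
t: 6.02
tool_pos: [0.4573, -0.1572, 0.1461]
orientation: [0.419, 0.9, -0.05, 0.106]
wrist_force: [-1.0, 0.4, -0.8]
opening: 0.0607
grip_force: 32.9
```

Request:
jog_arm(increments=[0.057,0.0435,0.031,-1.97,-2.6,-3.35,0.5,0.057,0.0435,0.031,-1.97,-2.6,-3.35,0.5,0.057,0.0435,0.031,-1.97,-2.6,-3.35,0.5,0.057,0.0435,0.031,-1.97,-2.6,-3.35,0.5,0.057,0.0435,0.031,-1.97,-2.6,-3.35,0.5])

```text
t: 6.43
tool_pos: [0.4577, -0.094, 0.0998]
orientation: [0.235, 0.937, -0.032, 0.256]
wrist_force: [-1.2, 0.3, -1.5]
opening: 0.0604
grip_force: 33.0
```

Request:
jog_arm(increments=[0.0475,0.056,0.027,-1.97,-2.6,-3.35,0.5,0.0475,0.056,0.027,-1.97,-2.6,-3.35,0.5,0.0475,0.056,0.027,-1.97,-2.6,-3.35,0.5,0.0475,0.056,0.027,-1.97,-2.6,-3.35,0.5,0.0475,0.056,0.027,-1.97,-2.6,-3.35,0.5])

```text
t: 6.85
tool_pos: [0.4641, -0.0279, 0.0595]
orientation: [0.049, 0.922, -0.009, 0.384]
wrist_force: [0.6, -0.2, 0.9]
opening: 0.0605
grip_force: 33.0
```

```bash
python3 - <<'E'
from h import *
N=pose(86,-47);c=np.array([.006,0,-.015]);lay=np.array([.45,-.03,.0075])-N@c
s=bot.sense();print(s["tool_pos"],lay,s["joints"].round(2),s["opening"]);print(R.from_quat(s["orientation"]).as_matrix().round(2).tolist(),N.round(2).tolist())
plan([(lay+[0,0,.02],N),(lay,N)])
C,im=look("side","pics/s5.png");D,im2=look("scene","pics/c5.png");C3,w=look("wrist","pics/w5.png")
u=proj(C,lay).astype(int);v=proj(D,lay).astype(int)
f=lambda i,u:cv2.resize(i[u[1]-50:u[1]+30,u[0]-50:u[0]+50,::-1],None,fx=3.5,fy=3.5,interpolation=2)
o=np.hstack([f(im,u),f(im2,v)]);o=np.vstack([o,np.hstack([cv2.resize(w[160:420,100:460,::-1],(400,289)),np.zeros((289,300,3),np.uint8)])])
cv2.imwrite("pics/m5.png",o)
E
```

```text
[ 0.46406597 -0.02786324  0.05946516] [ 0.4650256  -0.03105069  0.00165815] [-0.29 -0.49  2.4   0.33  0.48 -1.98] 0.060549967354880725
[[-0.7, 0.1, 0.71], [0.08, 1.0, -0.05], [-0.71, 0.02, -0.71]] [[-0.68, 0.07, 0.73], [0.05, 1.0, -0.05], [-0.73, 0.0, -0.68]]
[0.0258, -0.0039, 0.0275] [-0.05, -0.31, -0.33] rows 0.9
[0.0146, 0.0, 0.0136] [0.0, 0.0, 0.0] rows 0.5
```

View pics/m5.png

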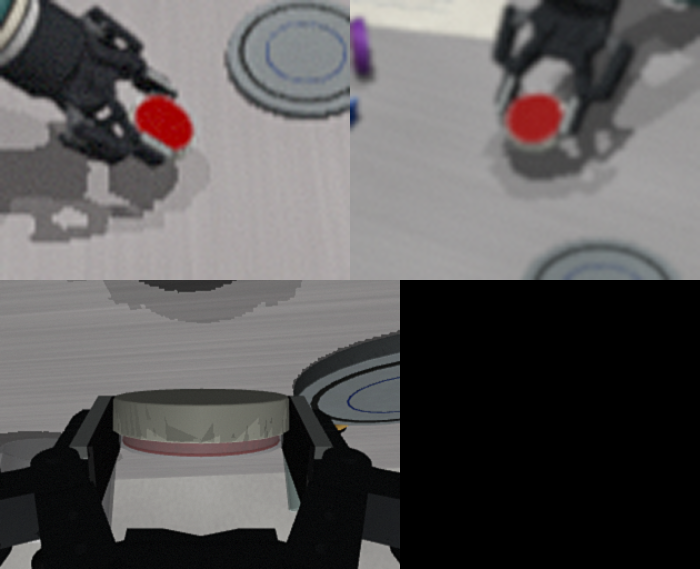

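Red agar faces up with the lid below, tilted about 25° as planned (side crop (165,122), scene crop (533,118)). I lower it so the near edge touches and the dish pivots flat in a light grip.

Request:
jog_arm(increments=[0.0055,-0.002,0.05,0,-0.3,-0.3,0.5,0.0055,-0.002,0.05,0,-0.3,-0.3,0.5,0.0055,-0.002,0.05,0,-0.3,-0.3,0.5,0.0055,-0.002,0.05,0,-0.3,-0.3,0.5,0.0055,-0.002,0.05,0,-0.3,-0.3,0.5], grip_force=20)

```text
t: 7.42
tool_pos: [0.4962, -0.0326, 0.0221]
orientation: [0.034, 0.916, -0.017, 0.399]
wrist_force: [0.1, -0.2, 0.5]
opening: 0.0608
grip_force: 33.0
```

```bash
python3 - <<'E'
from h import *
N=pose(86,-47);c=np.array([.006,0,-.015]);lay=np.array([.48,-.03,.0075])-N@c
s=bot.sense();print(s["tool_pos"],lay,s["joints"].round(2),s["opening"]);
plan([(lay,N)])
E
```

```text
[ 0.4962293  -0.03258123  0.02207975] [ 0.4950256  -0.03105069  0.00165815] [-0.27 -0.29  2.39  0.56  0.27 -2.25] 0.06078788985136668
[0.0158, 0.0015, 0.0129] [-0.07, 0.01, -0.01] rows 0.5
```

Request:
jog_arm(increments=[0.003,0,0.0025,0,0,0,0.5,0.006,0,0.005,0,0,0,0.5,0.0085,0,0.0075,0,0,0,0.5,0.011,0,0.01,0,0,0,0.5,0.011,0,0.01,0,0,0,0.5], grip_force=20)

```text
t: 7.83
tool_pos: [0.4978, -0.0332, 0.0103]
orientation: [0.034, 0.915, -0.018, 0.402]
wrist_force: [0.7, 1.4, 5.1]
opening: 0.0605
grip_force: 33.9
```

Request:
jog_arm(increments=[0.0015,0,0.001,0,0,0,0.5,0.003,0,0.002,0,0,0,0.5,0.003,0,0.002,0,0,0,0.5,0.003,0,0.002,0,0,0,0.5])

```text
t: 8.17
tool_pos: [0.4976, -0.0334, 0.0075]
orientation: [0.034, 0.915, -0.018, 0.403]
wrist_force: [-2.7, 0.2, 6.7]
opening: 0.0601
grip_force: 34.6
```

```bash
python3 - <<'E'
from h import *
s=bot.sense();print(s["tool_pos"],s["wrist_force"],s["joints"].round(2))
C,w=look("wrist","pics/w6.png")
cv2.imwrite("pics/w6c.png",cv2.resize(w[180:420,100:460,::-1],None,fx=1.6,fy=1.6))
E
```

```text
[ 0.49757057 -0.03336566  0.00747094] [-2.7436793   0.23770161  6.65964881] [-0.27 -0.24  2.4   0.73  0.21 -2.43]
```

View pics/w6c.png

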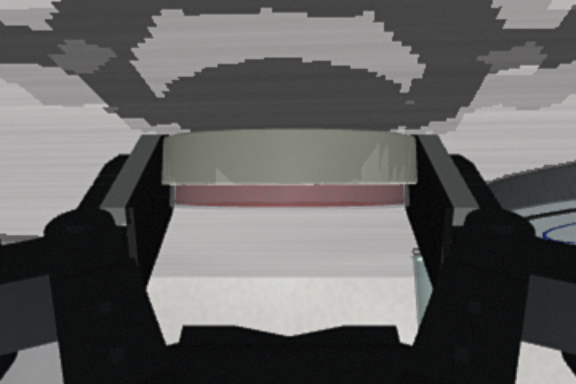

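Lid down and almost flat with the pads at its sides (lid rows 135–185). Light contact of 7 N; the wrist is near singular, so I ease the lean to -38° while lowering the last bit.

```bash
python3 - <<'E'
from h import *
s=bot.sense();M=R.from_quat(s["orientation"]).as_matrix();c=np.array([.006,0,-.015]);p=s["tool_pos"]+M@c
yaw=np.degrees(np.arctan2(M[1,1],M[0,1]));lean=np.degrees(np.arctan2(-M[2,0],-M[2,2]));print("contact",p,yaw,lean)
for dz,l in((0,-42),(-.003,-38),(-.006,-38)):
    N=pose(yaw,l);plan([(p+[0,0,dz]-N@c,N)])
E
```

```text
contact [ 0.48249777 -0.03215556  0.01317451] 85.61890991871633 47.547539038687916
[0.0015, 0.0, 0.0005] [-0.04, 0.92, 0.04] rows 0.8
[0.0048, 0.0001, 0.0028] [-0.04, 1.59, 0.04] rows 1.3
[0.007, 0.0001, 0.0048] [-0.04, 1.59, 0.04] rows 1.3
```

Request:
jog_arm(increments=[0.0015,0,0.0005,0,0.9,0,0.5,0.0035,0,0.0015,0,1.3,0,0.5,0.005,0,0.003,0,1.6,0,0.5,0.006,0,0.004,0,1.6,0,0.5,0.006,0,0.004,0,1.6,0,0.5])

```text
t: 8.63
tool_pos: [0.4979, -0.0339, 0.0012]
orientation: [0.035, 0.944, -0.016, 0.326]
wrist_force: [4.3, -2.0, 5.9]
opening: 0.0608
grip_force: 35.0
```

```bash
cat > st.py <<'E'
from h import *
s=bot.sense();M=R.from_quat(s["orientation"]).as_matrix();c=np.array([.006,0,-.015]);p=s["tool_pos"]+M@c
print(s["t"],s["tool_pos"].round(4),s["wrist_force"].round(1),s["moment"].round(2),s["joints"].round(2),"contact",p.round(4))
im=bot.get_image("scene");im2=bot.get_image("side")
print(blobs(im,0,8,120,60,40),blobs(im,172,180,120,60,40),blobs(im2,0,8,120,60,40))
E
python3 st.py
```

```text
8.6333 [ 0.4979 -0.0339  0.0012] [ 4.3 -2.   5.9] [-0.23 -0.92 -0.09] [-0.25 -0.2   2.29  0.25  0.4  -1.94] contact [ 0.484  -0.0328  0.0093]
[([272.2, 210.6], [265, 205, 16, 12, 147])] [] [([272.7, 223.3], [265, 217, 16, 14, 128]), ([195.9, 341.9], [172, 338, 48, 8, 96])]
```

Request:
jog_arm(increments=[0.0005,0,0.0008,0,0,0,0.5,0.001,0,0.0015,0,0,0,0.5,0.0015,0,0.0022,0,0,0,0.5,0.0015,0,0.0022,0,0,0,0.5])

```text
t: 9.07
tool_pos: [0.4984, -0.0339, 0.0004]
orientation: [0.035, 0.944, -0.016, 0.328]
wrist_force: [-19.4, 0.1, 32.9]
opening: 0.0606
grip_force: 50.1
```

```bash
python3 st.py; python3 - <<'E'
from h import *
C,w=look("wrist","pics/w7.png")
S,a=look("side","pics/s7.png");D,b=look("scene","pics/c7.png")
f=lambda i,u,v:cv2.resize(i[v-40:v+40,u-55:u+55,::-1],None,fx=3.5,fy=3.5,interpolation=2)
cv2.imwrite("pics/m7.png",np.vstack([np.hstack([f(a,273,223),f(b,272,210)]),cv2.resize(w[180:420,100:460,::-1],(770,300))]))
E
```

```text
9.0667 [ 4.984e-01 -3.390e-02  4.000e-04] [-19.4   0.1  32.9] [ 0.31 -0.56  0.27] [-0.25 -0.2   2.3   0.26  0.4  -1.95] contact [ 0.4845 -0.0328  0.0085]
[([272.3, 210.8], [265, 205, 16, 12, 140])] [] [([273.2, 223.2], [265, 217, 16, 13, 117]), ([195.8, 341.9], [172, 338, 48, 8, 96])]
```

View pics/m7.png

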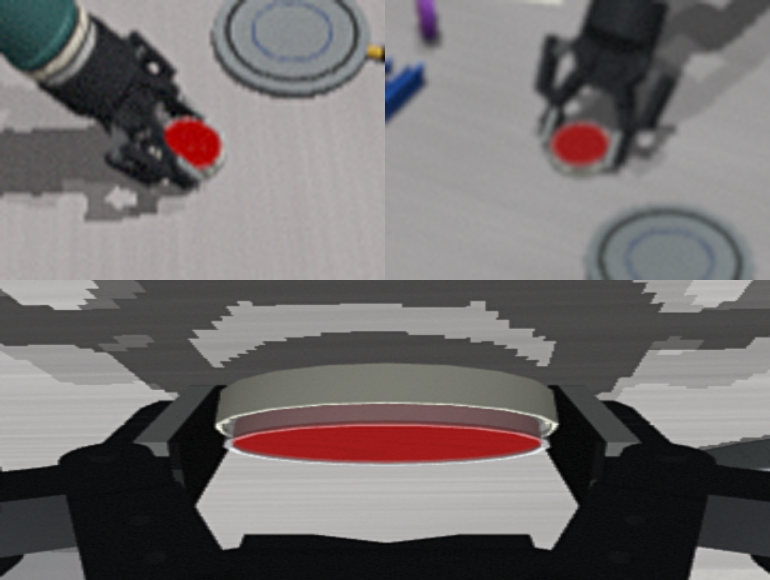

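The pads now bear on the bench and the dish is all but flat, red up (side crop (193,142)). I back off 1 mm and open slowly.

Request:
jog_arm(increments=[-0.0013,0,-0.0017,0,0,0,0.45,-0.0013,0,-0.0017,0,0,0,0.4,-0.0013,0,-0.0017,0,0,0,0.3,-0.0013,0,-0.0017,0,0,0,0.2,-0.0013,0,-0.0017,0,0,0,0])

```text
t: 9.73
tool_pos: [0.4943, -0.0329, -0.0031]
orientation: [0.035, 0.946, -0.015, 0.322]
wrist_force: [-0.5, 0.9, 0.3]
opening: 0.0786
grip_force: 0.1
```

Request:
jog_arm(increments=[0,0,0,0,0,0,0,0,0,-0.01,0,0,0,0,0,0,-0.03,0,0,0,0,0,0,-0.07,0,0,0,0,0,0,-0.1,0,0,0,0])

```text
t: 10.15
tool_pos: [0.43, -0.0266, 0.0725]
orientation: [0.035, 0.947, -0.014, 0.318]
wrist_force: [1.5, 0.1, 0.2]
opening: 0.0854
grip_force: 0.0
```

```bash
python3 - <<'E'
from h import *
S,C=cam("side"),cam("scene")
a=bot.get_image("side");b=bot.get_image("scene")
A=[x for x in blobs(a,0,8,120,60,40) if x[0][0]>250];B=blobs(b,0,8,120,60,40);print(A,B)
p,e=tri((S,A[0][0]),(C,B[0][0]));print(p,e)
# silhouette-fit: agar disc on z=.016 -> predicted blob bbox
for Cc,bx in((S,A[0][1]),(C,B[0][1])):
    q=np.array([proj(Cc,[p[0]+.028*np.cos(t),p[1]+.028*np.sin(t),.016]) for t in np.linspace(0,6.28,60)]);print(q.min(0),q.max(0),bx)
s=bot.sense();print(s["tool_pos"],s["joints"].round(2))
E
```

```text
[([270.8, 224.3], [263, 218, 17, 14, 130])] [([272.9, 211.0], [266, 207, 15, 9, 111])]
[ 0.48650475 -0.03251608  0.0166152 ] [np.float64(0.0013989100380691782), np.float64(0.0013989100380692216)]
[262.03589644 217.65467718] [280.1938585  232.04790194] [263, 218, 17, 14, 130]
[264.9474969 205.5919492] [281.52895931 216.39101465] [266, 207, 15, 9, 111]
[ 0.43328342 -0.02768243  0.07941204] [-0.29 -0.58  2.34  0.19  0.73 -1.89]
```

Red now lies flat: agar centre at (0.4865, -0.0325, 0.0166), blob sizes as predicted for a level dish. I straighten the tool above it and check with the wrist camera.

```bash
cat >> h.py <<'E'
def wfind(h0,h1,z,smin=120,lim=(20,400)):
    C=cam("wrist");s=bot.sense();im=bot.get_image("wrist")
    b=max(blobs(im,h0,h1,smin,50,60),key=lambda x:x[1][4]);u=b[1]
    p=onz(C,(u[0]+(u[2]-1)/2,u[1]+(u[3]-1)/2),z);q=onz(C,b[0],z)
    print("wrist blob",b,"bbox pos",p.round(4),"centroid pos",q.round(4),"dia mm",u[2]/C[0][0,0]*(C[1][2]-z)*1e3,u[3]);return p,q
E
python3 - <<'E'
from h import *
plan([((.4865,-.0325,.12),pose(90,0))])
E
```

```text
[-0.0335, -0.0006, 0.0005] [-0.15, 3.17, -0.33] rows 2.7
[-0.0318, -0.0016, -0.0105] [-0.15, 3.17, -0.33] rows 2.7
```

Request:
jog_arm(increments=[-0.0335,-0.0005,0.0005,-0.15,3.17,-0.33,0,-0.0335,-0.0005,0.0005,-0.15,3.17,-0.33,0,-0.0335,-0.0005,0.0005,-0.15,3.17,-0.33,0,-0.0335,-0.0005,0.0005,-0.15,3.17,-0.33,0])

```text
t: 10.58
tool_pos: [0.4611, -0.0299, 0.0937]
orientation: [0.018, 0.987, -0.007, 0.159]
wrist_force: [0.8, 0.1, 0.0]
opening: 0.0853
grip_force: 0.0
```

Request:
jog_arm(increments=[-0.032,-0.0015,-0.0105,-0.15,3.17,-0.33,0,-0.032,-0.0015,-0.0105,-0.15,3.17,-0.33,0,-0.032,-0.0015,-0.0105,-0.15,3.17,-0.33,0,-0.032,-0.0015,-0.0105,-0.15,3.17,-0.33,0,-0.032,-0.0015,-0.0105,-0.15,3.17,-0.33,0])

```text
t: 11.0
tool_pos: [0.4863, -0.0319, 0.1126]
orientation: [0.0, 1.0, 0.002, -0.006]
wrist_force: [-0.2, 0.1, 0.0]
opening: 0.0851
grip_force: 0.0
```

```bash
python3 - <<'E'
from h import *
p,q=wfind(0,8,.016)
cv2.imwrite("pics/w8.png",bot.get_image("wrist")[:,:,::-1])
s=bot.sense();print(s["tool_pos"],R.from_quat(s["orientation"]).as_matrix().round(3).tolist())
plan([((p[0],p[1],.03),pose(90,0)),((p[0],p[1],-.006),pose(90,0))])
E
```

```text
wrist blob ([278.6, 214.7], [239, 177, 80, 76, 4732]) bbox pos [ 0.4853 -0.0328  0.016 ] centroid pos [ 0.4854 -0.0327  0.016 ] dia mm 52.76024284751181 76
[ 0.48570729 -0.03197505  0.11365423] [[-1.0, 0.001, -0.011], [0.001, 1.0, 0.003], [0.011, 0.003, -1.0]]
[-0.0005, -0.0011, 0.0837] [0.02, -0.11, -0.01] rows 2.0
[0.0, 0.0, 0.036] [0.0, 0.0, 0.0] rows 0.9
```

Request:
jog_arm(increments=[0,-0.001,0.0415,0,-0.1,0,0,0,-0.001,0.0835,0,-0.1,0,0,0,-0.001,0.095,0,-0.1,0,0,0,-0.001,0.105,0,-0.1,0,0,0,-0.001,0.112,0,-0.1,0,0], grip_force=30)

```text
t: 11.52
tool_pos: [0.4846, -0.0329, 0.002]
orientation: [0.001, 1.0, 0.001, 0.0]
wrist_force: [0.0, -0.3, 1.2]
opening: 0.0854
grip_force: 0.0
```

Request:
jog_arm(increments=[0,0,0.004,0,0,0,0,0,0,0.006,0,0,0,0,0,0,0.0075,0,0,0,0,0,0,0.0075,0,0,0,0,0,0,0.0075,0,0,0,0])

```text
t: 11.93
tool_pos: [0.4864, -0.0332, -0.0038]
orientation: [0.0, 1.0, 0.001, 0.001]
wrist_force: [0.4, 0.2, 0.8]
opening: 0.0856
grip_force: 0.0
```

Request:
jog_arm(increments=[0,0,0,0,0,0,0.15,0,0,0,0,0,0,0.3,0,0,0,0,0,0,0.5,0,0,0,0,0,0,0.5,0,0,0,0,0,0,0.5])

```text
t: 12.35
tool_pos: [0.4861, -0.0333, -0.004]
orientation: [0.0, 1.0, 0.001, 0.001]
wrist_force: [-1.0, -1.3, 5.0]
opening: 0.0608
grip_force: 31.9
```

Request:
jog_arm(increments=[0,0,0,0,0,0,0.5,0,0,0,0,0,0,0.5])

```text
t: 12.52
tool_pos: [0.4861, -0.0333, -0.004]
orientation: [0.0, 1.0, 0.001, 0.001]
wrist_force: [-0.8, -1.4, 5.3]
opening: 0.0602
grip_force: 31.9
```

Gripped on the lid (60.5 mm). Lift and go to where the wrist camera sees the plate.

Request:
jog_arm(increments=[0,0,-0.02,0,0,0,0.5,0,0,-0.05,0,0,0,0.5,0,0,-0.09,0,0,0,0.5,0,0,-0.13,0,0,0,0.5,0,0,-0.13,0,0,0,0.5])

```text
t: 12.93
tool_pos: [0.4906, -0.034, 0.1341]
orientation: [0.0, 1.0, -0.0, 0.008]
wrist_force: [1.1, -1.2, 0.2]
opening: 0.0608
grip_force: 33.0
```

Request:
jog_arm(increments=[0,0.04,0,0,0,0,0.5,0,0.08,0,0,0,0,0.5,0,0.12,0,0,0,0,0.5,0,0.135,0,0,0,0,0.5,0,0.135,0,0,0,0,0.5])

```text
t: 13.35
tool_pos: [0.485, 0.1052, 0.1247]
orientation: [-0.002, 1.0, 0.002, -0.0]
wrist_force: [0.3, -0.1, -0.7]
opening: 0.0606
grip_force: 33.1
```

```bash
python3 - <<'E'
from h import *
s=bot.sense();print(s["tool_pos"],s["opening"])
C,im=look("wrist","pics/w9.png")
for r in(.037,.0615,.075):
    q=np.array([proj(C,[.5923+r*np.cos(t),.1024+r*np.sin(t),.012]) for t in np.linspace(0,6.28,90)]);print(r,q.min(0).round(),q.max(0).round())
    cv2.polylines(im,[q.astype(int)],True,(255,255,0),1)
cv2.imwrite("pics/w9m.png",im[:,:,::-1])
E
```

```text
[0.48500579 0.10520628 0.12465706] 0.0605840269438989
0.037 [230. 294.] [321. 373.]
0.0615 [200. 265.] [351. 396.]
0.075 [183. 249.] [368. 409.]
```

View pics/w9m.png

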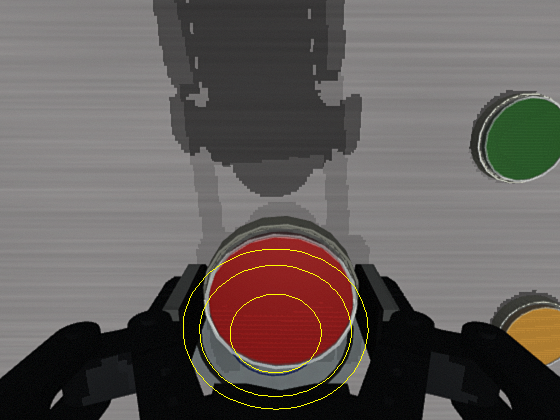

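Looking along the held dish, green shows at (525,138) and amber at (535,335); the plate (predicted (276,330)) is hidden under the red dish. I move out so the camera sits over the plate. I have viewed 11 pictures, one more than allowed, so from here I use numbers only.

Request:
jog_arm(increments=[-0.041,0,0,0,0,0,0.5,-0.082,0,0,0,0,0,0.5,-0.12,0,0,0,0,0,0.5,-0.16,0,0,0,0,0,0.5,-0.2,0,0,0,0,0,0.5])

```text
t: 13.82
tool_pos: [0.6872, 0.0997, 0.1245]
orientation: [0.001, 1.0, 0.001, -0.0]
wrist_force: [1.2, 0.9, 0.4]
opening: 0.0603
grip_force: 33.1
```

Request:
jog_arm(increments=[-0.02,0,0,0,0,0,0.5,-0.02,0,0,0,0,0,0.5,-0.02,0,0,0,0,0,0.5])

```text
t: 14.07
tool_pos: [0.7059, 0.0997, 0.1234]
orientation: [0.001, 1.0, 0.001, -0.001]
wrist_force: [0.0, -0.0, -1.3]
opening: 0.0603
grip_force: 33.1
```

```bash
cat > plate.py <<'E'
from h import *
from scipy.optimize import minimize
s=bot.sense();print(s["tool_pos"],s["opening"])
C,im=look("wrist","pics/w10.png")
b=cv2.cvtColor(im,cv2.COLOR_RGB2HSV)
# dark blue ring: pixels clearly bluer than red on plate
i=im.astype(int);m=((i[:,:,2]-i[:,:,0])>25).astype(np.uint8)
n,l,st,c=cv2.connectedComponentsWithStats(m)
for k in range(1,n):
    if st[k][4]>60: print("blue comp",st[k],c[k].round(1))
g=cv2.GaussianBlur(cv2.cvtColor(im,cv2.COLOR_RGB2GRAY),(3,3),0).astype(np.float32)
t=np.linspace(0,2*np.pi,180)
def vals(p,r):
    q=np.array([proj(C,[p[0]+r*np.cos(a),p[1]+r*np.sin(a),.012]) for a in t],np.float32)
    return cv2.remap(g,q[None,:,0],q[None,:,1],1)[0]
# contrast: band / ring darker than both neighbours
def cost(p):
    return np.mean(np.clip(vals(p,.0615),0,255)-.5*np.clip(vals(p,.055)+vals(p,.068),0,400))+np.mean(vals(p,.037)-.5*(vals(p,.034)+vals(p,.040)))
best=min((cost((x,y)),x,y) for x in np.arange(.580,.606,.003) for y in np.arange(.09,.116,.003))
r=minimize(cost,best[1:],method="Nelder-Mead",options=dict(initial_simplex=[best[1:],(best[1]+.001,best[2]),(best[1],best[2]+.001)]))
print("plate",r.x.round(4),r.fun,"at px",proj(C,(*r.x,.012)).round(1))
E
python3 plate.py
```

```text
[0.70590777 0.09972566 0.12335863] 0.0602803039196672
blue comp [222   0 121 101 413] [281.9  56.3]
plate [0.5934 0.1013] -53.90515899658203 at px [281.8  39.4]
```

```bash
python3 - <<'E'
from h import *
s=bot.sense();z=s["tool_pos"][2]
p,q=wfind(0,8,z+.02)
print("tcp",s["tool_pos"],"dish-tcp",(p-s["tool_pos"]).round(4));d=np.array([.5934,.1013])-p[:2];print("shift world",d.round(4))
M=R.from_quat(s["orientation"]).as_matrix();print("tool",(M.T@np.array([d[0],d[1],.008-z])).round(4))
E
```

```text
wrist blob ([280.6, 300.2], [209, 237, 144, 128, 14148]) bbox pos [0.7038 0.1002 0.1441] centroid pos [0.7037 0.1002 0.1441] dia mm 48.73656493132895 128
tcp [0.70512117 0.10014867 0.12413238] dish-tcp [-0.0013  0.      0.02  ]
shift world [-0.1104  0.0011]
tool [0.1101 0.0007 0.1164]
```

Request:
jog_arm(increments=[0.04,0,0,0,0,0,0.5,0.08,0.001,0,0,0,0,0.5,0.11,0.001,0,0,0,0,0.5,0.11,0.001,0.03,0,0,0,0.5,0.11,0.001,0.06,0,0,0,0.5])

```text
t: 14.58
tool_pos: [0.5952, 0.103, 0.0694]
orientation: [0.0, 1.0, 0.001, 0.004]
wrist_force: [0.3, -0.7, -0.8]
opening: 0.0605
grip_force: 33.1
```

Request:
jog_arm(increments=[0,0,0.02,0,0,0,0.5,0,0,0.035,0,0,0,0.5,0,0,0.045,0,0,0,0.5,0,0,0.05,0,0,0,0.5,0,0,0.05,0,0,0,0.5])

```text
t: 15.0
tool_pos: [0.5945, 0.1027, 0.015]
orientation: [0.0, 1.0, 0.001, -0.001]
wrist_force: [0.3, -0.3, 0.0]
opening: 0.0604
grip_force: 33.1
```

Request:
jog_arm(increments=[0,0,0.001,0,0,0,0.5,0,0,0.002,0,0,0,0.5,0,0,0.003,0,0,0,0.5])

```text
t: 15.25
tool_pos: [0.5968, 0.1029, 0.014]
orientation: [0.0, 1.0, 0.001, 0.002]
wrist_force: [0.1, 0.1, -0.5]
opening: 0.0607
grip_force: 33.1
```

Request:
jog_arm(increments=[0,0,0.001,0,0,0,0.5,0,0,0.002,0,0,0,0.5,0,0,0.003,0,0,0,0.5,0,0,0.003,0,0,0,0.5])

```text
t: 15.58
tool_pos: [0.5956, 0.1029, 0.0093]
orientation: [0.0, 1.0, 0.001, -0.0]
wrist_force: [0.1, 0.8, -0.2]
opening: 0.0601
grip_force: 33.1
```

Request:
jog_arm(increments=[0,0,0.0005,0,0,0,0.5,0,0,0.001,0,0,0,0.5,0,0,0.001,0,0,0,0.5])

```text
t: 15.83
tool_pos: [0.5956, 0.1029, 0.0084]
orientation: [0.0, 1.0, 0.001, 0.0]
wrist_force: [0.8, 0.2, -0.1]
opening: 0.0603
grip_force: 33.1
```

Request:
jog_arm(increments=[0,0,0.0005,0,0,0,0.5,0,0,0.001,0,0,0,0.5,0,0,0.0015,0,0,0,0.5,0,0,0.0015,0,0,0,0.5])

```text
t: 16.17
tool_pos: [0.5958, 0.1028, 0.0081]
orientation: [0.0, 1.0, 0.001, 0.0]
wrist_force: [-1.9, 0.5, 4.6]
opening: 0.0606
grip_force: 33.6
```

```bash
python3 - <<'E'
from h import *
p,q=wfind(0,8,.028);print(bot.sense()["tool_pos"])
E
```

```text
wrist blob ([280.5, 300.6], [209, 237, 144, 128, 14292]) bbox pos [0.5945 0.1029 0.028 ] centroid pos [0.5945 0.1029 0.028 ] dia mm 48.689839719419616 128
[0.59580101 0.10290375 0.00812222]
```

Request:
jog_arm(increments=[0.001,-0.0015,-0.002,0,0,0,0.5,0.001,-0.0015,-0.002,0,0,0,0.5,0.001,-0.0015,-0.001,0,0,0,0.5,0.001,-0.0015,-0.0003,0,0,0,0.5,0.001,-0.0015,-0.0003,0,0,0,0.5])

```text
t: 16.63
tool_pos: [0.595, 0.1013, 0.0081]
orientation: [0.0, 1.0, 0.001, 0.0]
wrist_force: [-1.3, -0.3, 4.3]
opening: 0.0601
grip_force: 33.6
```

Request:
jog_arm(increments=[0,0,0,0,0,0,0.4,0,0,0,0,0,0,0.3,0,0,0,0,0,0,0.2,0,0,0,0,0,0,0,0,0,0,0,0,0,0])

```text
t: 17.05
tool_pos: [0.5944, 0.1014, 0.0066]
orientation: [0.0, 1.0, 0.001, -0.0]
wrist_force: [-0.3, -0.5, -0.3]
opening: 0.0854
grip_force: 0.0
```

Request:
jog_arm(increments=[0,0,-0.02,0,0,0,0,0,0,-0.06,0,0,0,0,0,0,-0.1,0,0,0,0,0,0,-0.1,0,0,0,0])

```text
t: 17.38
tool_pos: [0.6, 0.1016, 0.1171]
orientation: [0.0, 1.0, 0.002, 0.009]
wrist_force: [2.3, 0.5, 2.1]
opening: 0.0853
grip_force: 0.0
```

```bash
python3 - <<'E'
from h import *
p,q=wfind(0,8,.028);print(bot.sense()["tool_pos"])
S,C=cam("side"),cam("scene");a=bot.get_image("side");b=bot.get_image("scene")
print(tri((S,[x for x in blobs(a,0,8,120,60,40) if x[0][0]>250][0][0]),(C,blobs(b,0,8,120,60,40)[0][0])))
plan([((.4347,.273,.11),pose(90,0)),((.4347,.273,.015),pose(90,0))])
E
```

```text
wrist blob ([279.4, 207.2], [239, 168, 82, 79, 5093]) bbox pos [0.5942 0.1015 0.028 ] centroid pos [0.5943 0.1014 0.028 ] dia mm 51.92062811946176 79
[0.59850403 0.101549   0.11363278]
(array([0.59572794, 0.1016202 , 0.02844474]), [np.float64(0.0013171478960444798), np.float64(0.0013171478960443644)])
[0.0801, 0.0858, -0.0012] [0.01, 0.01, -0.0] rows 2.8
[0.0801, 0.0859, -0.0012] [0.01, 0.01, -0.0] rows 2.8
[-0.0, -0.0, 0.095] [0.0, 0.0, 0.0] rows 2.3
```

Red is set at (0.594, 0.1015), agar height 0.028, within 1 mm of the ring's centre. Next, green.

Request:
jog_arm(increments=[0.03,0.028,0,0,0,0,0,0.056,0.057,0,0,0,0,0,0.085,0.086,0,0,0,0,0,0.11,0.115,0,0,0,0,0,0.135,0.145,0,0,0,0,0])

```text
t: 17.95
tool_pos: [0.4569, 0.2465, 0.1047]
orientation: [0.001, 1.0, -0.0, -0.002]
wrist_force: [1.3, 0.5, -0.3]
opening: 0.0856
grip_force: 0.0
```

Request:
jog_arm(increments=[0.026,0.027,0,0,0,0,0,0.026,0.027,0,0,0,0,0,0.026,0.027,0,0,0,0,0])

```text
t: 18.2
tool_pos: [0.4313, 0.274, 0.1052]
orientation: [-0.002, 1.0, -0.0, -0.002]
wrist_force: [-0.2, -0.1, 0.2]
opening: 0.0856
grip_force: 0.0
```

```bash
cat > near.py <<'E'
import sys
from h import *
h0,h1=int(sys.argv[1]),int(sys.argv[2])
p,q=wfind(h0,h1,.016)
s=bot.sense();print(s["tool_pos"])
plan([((p[0]+.0013,p[1],.03),pose(90,0)),((p[0]+.0013,p[1],-.005),pose(90,0))])
E
python3 near.py 45 80
```

```text
Traceback (most recent call last):
  File "near.py", line 4, in <module>
    p,q=wfind(h0,h1,.016)
        ~~~~~^^^^^^^^^^^^
  File "h.py", line 44, in wfind
    b=max(blobs(im,h0,h1,smin,50,60),key=lambda x:x[1][4]);u=b[1]
ValueError: max() iterable argument is empty
```

```bash
sed -i 's/blobs(im,h0,h1,smin,50,60)/blobs(im,h0,h1,smin,20,60)/' h.py; python3 near.py 40 85
```

```text
Traceback (most recent call last):
  File "near.py", line 4, in <module>
    p,q=wfind(h0,h1,.016)
        ~~~~~^^^^^^^^^^^^
  File "h.py", line 44, in wfind
    b=max(blobs(im,h0,h1,smin,20,60),key=lambda x:x[1][4]);u=b[1]
ValueError: max() iterable argument is empty
```

```bash
python3 - <<'E'
from h import *
C,im=look("wrist","pics/w11.png");u=proj(C,(.4347,.273,.016)).astype(int);print(u,im[u[1],u[0]],im[u[1]-20:u[1]+21:10,u[0]-20:u[0]+21:10].tolist())
print(cv2.cvtColor(im,cv2.COLOR_RGB2HSV)[u[1],u[0]])
S,D=cam("side"),cam("scene");print(blobs(bot.get_image("side"),40,85,100,20),blobs(bot.get_image("scene"),40,85,100,20))
E
```

```text
[280 219] [ 71 121  70] [[[62, 108, 60], [63, 110, 62], [67, 112, 64], [64, 111, 62], [72, 120, 69]], [[62, 111, 62], [66, 112, 64], [64, 112, 62], [68, 114, 66], [64, 111, 62]], [[71, 119, 67], [71, 121, 68], [71, 121, 70], [70, 121, 67], [71, 121, 69]], [[62, 109, 60], [63, 109, 62], [64, 111, 63], [62, 108, 61], [66, 113, 64]], [[59, 106, 57], [59, 106, 57], [68, 117, 66], [70, 119, 68], [69, 119, 68]]]
[ 59 107 121]
[([252.4, 157.8], [246, 154, 14, 9, 102])] [([365.4, 228.0], [358, 223, 15, 10, 111])]
```

Only the saturation is lower (107); I relax that threshold.

```bash
sed -i 's/wfind(h0,h1,.016)/wfind(h0,h1,.016,80)/' near.py; python3 near.py 45 80
```

```text
wrist blob ([281.5, 216.5], [242, 178, 81, 78, 4889]) bbox pos [0.4343 0.2735 0.016 ] centroid pos [0.4343 0.2732 0.016 ] dia mm 51.96903478165297 78
[0.43456215 0.27229179 0.10709557]
[-0.001, 0.0011, 0.0771] [0.01, -0.0, -0.03] rows 1.8
[0.0, 0.0, 0.035] [0.0, 0.0, 0.0] rows 0.8
```

Request:
jog_arm(increments=[-0.001,0.001,0.04,0,0,0,0,-0.001,0.001,0.077,0,0,0,0,-0.001,0.001,0.093,0,0,0,0,-0.001,0.001,0.103,0,0,0,0,-0.001,0.001,0.107,0,0,0,0], grip_force=30)

```text
t: 18.92
tool_pos: [0.4343, 0.2733, -0.0014]
orientation: [0.001, 1.0, 0.0, -0.001]
wrist_force: [-1.2, 0.6, -1.4]
opening: 0.085
grip_force: 0.0
```

Request:
jog_arm(increments=[0,0,0.002,0,0,0,0,0,0,0.004,0,0,0,0,0,0,0.004,0,0,0,0])

```text
t: 19.17
tool_pos: [0.4361, 0.2749, -0.0021]
orientation: [0.001, 1.0, 0.002, 0.001]
wrist_force: [0.3, 0.8, 0.0]
opening: 0.0853
grip_force: 0.0
```

Request:
jog_arm(increments=[0,0,0.0015,0,0,0,0.1,0,0,0.0015,0,0,0,0.2,0,0,0.0015,0,0,0,0.35,0,0,0.0015,0,0,0,0.5,0,0,0.0015,0,0,0,0.5])

```text
t: 19.58
tool_pos: [0.4355, 0.275, -0.0038]
orientation: [0.0, 1.0, 0.001, 0.001]
wrist_force: [-1.6, 1.0, 5.8]
opening: 0.0604
grip_force: 31.9
```

Request:
jog_arm(increments=[0,0,0,0,0,0,0.5,0,0,0,0,0,0,0.5,0,0,0,0,0,0,0.5])

```text
t: 19.83
tool_pos: [0.4354, 0.275, -0.0038]
orientation: [0.0, 1.0, 0.001, 0.001]
wrist_force: [-0.7, 0.1, 5.9]
opening: 0.0606
grip_force: 32.0
```

Request:
jog_arm(increments=[0,0,-0.02,0,0,0,0.5,0,0,-0.05,0,0,0,0.5,0,0,-0.085,0,0,0,0.5,0,0,-0.11,0,0,0,0.5,0,0,-0.11,0,0,0,0.5])

```text
t: 20.25
tool_pos: [0.4384, 0.276, 0.1116]
orientation: [0.0, 1.0, 0.004, 0.006]
wrist_force: [0.8, 0.8, 0.7]
opening: 0.0605
grip_force: 32.9
```

```bash
cat > held.py <<'E'
import sys
from h import *
h0,h1,sup=int(sys.argv[1]),int(sys.argv[2]),float(sys.argv[3])
s=bot.sense();z=s["tool_pos"][2]
p,q=wfind(h0,h1,z+.02,80)
s=bot.sense();o=p-s["tool_pos"];print(s["tool_pos"],"dish-tcp",o.round(4),s["opening"])
t=np.array([.594,.1015,sup-.004])-[o[0],o[1],0]
plan([((t[0],t[1],max(z,.1)),pose(90,0)),(t+[0,0,.01],pose(90,0))])
E
python3 held.py 45 80 .028
```

```text
wrist blob ([280.4, 299.0], [209, 236, 144, 127, 14225]) bbox pos [0.4361 0.276  0.1316] centroid pos [0.4361 0.2759 0.1316] dia mm 48.32800042862196 127
[0.4369842  0.27531212 0.10860468] dish-tcp [-0.0009  0.0006  0.023 ] 0.06051354926831073
[-0.079, -0.0872, -0.0014] [0.02, 0.03, -0.0] rows 2.8
[-0.079, -0.0872, -0.0015] [0.02, 0.03, -0.0] rows 2.8
[-0.0, -0.0, 0.0776] [0.0, 0.0, 0.0] rows 1.9
```

Request:
jog_arm(increments=[-0.028,-0.029,0,0,0,0,0.5,-0.055,-0.058,0,0,0,0,0.5,-0.08,-0.087,0,0,0,0,0.5,-0.107,-0.116,0,0,0,0,0.5,-0.134,-0.145,0,0,0,0,0.5])

```text
t: 20.72
tool_pos: [0.5684, 0.1276, 0.1024]
orientation: [0.0, 1.0, 0.001, -0.002]
wrist_force: [0.3, 0.2, 0.2]
opening: 0.0607
grip_force: 32.9
```

Request:
jog_arm(increments=[-0.024,-0.0295,0,0,0,0,0.5,-0.024,-0.0295,0,0,0,0,0.5,-0.024,-0.0295,0.03,0,0,0,0.5,-0.024,-0.0295,0.055,0,0,0,0.5,-0.024,-0.0295,0.065,0,0,0,0.5])

```text
t: 21.13
tool_pos: [0.5886, 0.0993, 0.0335]
orientation: [0.001, 1.0, 0.001, -0.005]
wrist_force: [-0.6, 0.1, -1.9]
opening: 0.0601
grip_force: 32.9
```

Request:
jog_arm(increments=[0,0,0.003,0,0,0,0.5,0,0,0.003,0,0,0,0.5,0,0,0.003,0,0,0,0.5])

```text
t: 21.38
tool_pos: [0.5931, 0.1002, 0.0376]
orientation: [0.0, 1.0, 0.001, 0.001]
wrist_force: [-0.2, 0.3, -0.4]
opening: 0.0606
grip_force: 32.9
```

```bash
python3 held.py 45 80 .028
```

```text
wrist blob ([280.3, 299.1], [209, 236, 143, 127, 14194]) bbox pos [0.5911 0.1001 0.0576] centroid pos [0.5911 0.1002 0.0576] dia mm 48.286733266747966 127
[0.59367514 0.10024702 0.03843449] dish-tcp [-0.0026 -0.0002  0.0192] 0.0608047394932071
[-0.0031, 0.0016, -0.0616] [0.02, 0.03, -0.0] rows 1.5
[0.0, 0.0, 0.066] [0.0, 0.0, 0.0] rows 1.6
```

Request:
jog_arm(increments=[-0.002,0.0013,0,0,0,0,0.5,-0.002,0.0013,0.004,0,0,0,0.5,-0.002,0.0013,0.009,0,0,0,0.5,-0.002,0.0013,0.01,0,0,0,0.5,-0.002,0.0013,0.011,0,0,0,0.5])

```text
t: 21.85
tool_pos: [0.5943, 0.1011, 0.0253]
orientation: [0.0, 1.0, 0.001, -0.0]
wrist_force: [-0.8, -0.3, -0.5]
opening: 0.0608
grip_force: 32.9
```

Request:
jog_arm(increments=[0,0,0.001,0,0,0,0.5,0,0,0.002,0,0,0,0.5,0,0,0.002,0,0,0,0.5])

```text
t: 22.1
tool_pos: [0.5947, 0.1011, 0.0243]
orientation: [0.0, 1.0, 0.001, 0.0]
wrist_force: [-1.7, 0.0, 1.1]
opening: 0.0608
grip_force: 33.2
```

```bash
python3 held.py 45 80 .028
```

```text
wrist blob ([280.4, 299.0], [209, 236, 144, 126, 14154]) bbox pos [0.5925 0.1011 0.0443] centroid pos [0.5927 0.1011 0.0443] dia mm 48.65201665055128 126
[0.59471993 0.10110944 0.02424949] dish-tcp [-0.0023  0.      0.02  ] 0.06058802735526775
[-0.0016, 0.0005, -0.0757] [0.02, 0.0, -0.01] rows 1.8
[0.0, 0.0, 0.066] [0.0, 0.0, 0.0] rows 1.6
```

Request:
jog_arm(increments=[-0.0012,0.0005,-0.0015,0,0,0,0.5,-0.0012,0.0005,-0.0015,0,0,0,0.5,-0.0012,0.0005,-0.0005,0,0,0,0.5,-0.0012,0.0005,0.0005,0,0,0,0.5,-0.0012,0.0005,0.0005,0,0,0,0.5])

```text
t: 22.57
tool_pos: [0.5964, 0.1017, 0.0241]
orientation: [0.0, 1.0, 0.001, 0.001]
wrist_force: [-1.5, -0.6, 3.1]
opening: 0.0604
grip_force: 33.4
```

Request:
jog_arm(increments=[0,0,0,0,0,0,0.4,0,0,0,0,0,0,0.3,0,0,0,0,0,0,0.2,0,0,0,0,0,0,0,0,0,0,0,0,0,0])

```text
t: 22.98
tool_pos: [0.5954, 0.1016, 0.0225]
orientation: [0.0, 1.0, 0.001, -0.0]
wrist_force: [0.2, 0.0, -0.0]
opening: 0.0855
grip_force: 0.0
```

Request:
jog_arm(increments=[0,0,-0.02,0,0,0,0,0,0,-0.05,0,0,0,0,0,0,-0.085,0,0,0,0,0,0,-0.085,0,0,0,0])

```text
t: 23.32
tool_pos: [0.6002, 0.1018, 0.1164]
orientation: [0.0, 1.0, 0.001, 0.007]
wrist_force: [0.7, -0.2, 2.2]
opening: 0.0853
grip_force: 0.0
```

```bash
python3 - <<'E'
from h import *
p,q=wfind(45,80,.044,80);print(bot.sense()["tool_pos"])
S,C=cam("side"),cam("scene");a=bot.get_image("side");b=bot.get_image("scene")
print(tri((S,blobs(a,45,80)[0][0]),(C,blobs(b,45,80)[0][0])))
plan([((.5919,.3135,.11),pose(90,0))])
E
```

```text
wrist blob ([279.7, 216.3], [236, 175, 88, 83, 5744]) bbox pos [0.5949 0.1016 0.044 ] centroid pos [0.5951 0.1017 0.044 ] dia mm 51.7469472684752 83
[0.59899259 0.10172091 0.11351001]
(array([0.59601669, 0.10212522, 0.04490734]), [np.float64(0.0010256355793456474), np.float64(0.001025635579345874)])
[0.0021, 0.106, -0.0006] [0.01, 0.0, -0.0] rows 2.5
[0.0021, 0.106, -0.0007] [0.01, 0.0, -0.0] rows 2.5
```

Green sits on red at (0.595, 0.1017, 0.044), offset under 1 mm. Now amber.

Request:
jog_arm(increments=[0.001,0.04,0,0,0,0,0,0.002,0.08,0,0,0,0,0,0.003,0.12,0,0,0,0,0,0.004,0.155,0,0,0,0,0,0.004,0.19,0,0,0,0,0])

```text
t: 23.88
tool_pos: [0.5904, 0.2928, 0.1058]
orientation: [0.0, 1.0, 0.0, -0.002]
wrist_force: [-0.3, -1.1, 0.5]
opening: 0.0854
grip_force: 0.0
```

Request:
jog_arm(increments=[0,0.022,0,0,0,0,0,0,0.022,0,0,0,0,0,0,0.022,0,0,0,0,0])

```text
t: 24.13
tool_pos: [0.5905, 0.3143, 0.1058]
orientation: [-0.001, 1.0, -0.0, -0.002]
wrist_force: [0.2, -1.8, -0.4]
opening: 0.0854
grip_force: 0.0
```

```bash
python3 near.py 9 25
```

```text
wrist blob ([279.0, 218.5], [239, 180, 81, 78, 5014]) bbox pos [0.5911 0.3134 0.016 ] centroid pos [0.5911 0.3134 0.016 ] dia mm 51.78210639603824 78
[0.59099124 0.3130225  0.10625383]
[-0.0017, 0.0004, 0.0762] [-0.0, -0.03, -0.0] rows 1.8
[0.0, 0.0, 0.035] [0.0, 0.0, 0.0] rows 0.8
```

Request:
jog_arm(increments=[-0.0015,0.0005,0.04,0,0,0,0,-0.0015,0.0005,0.076,0,0,0,0,-0.0015,0.0005,0.093,0,0,0,0,-0.0015,0.0005,0.103,0,0,0,0,-0.0015,0.0005,0.108,0,0,0,0], grip_force=30)

```text
t: 24.6
tool_pos: [0.5924, 0.312, -0.0022]
orientation: [0.001, 1.0, -0.0, -0.002]
wrist_force: [0.5, -1.3, 0.5]
opening: 0.0852
grip_force: 0.0
```

Request:
jog_arm(increments=[0,0,0.001,0,0,0,0,0,0,0.002,0,0,0,0,0,0,0.003,0,0,0,0])

```text
t: 24.85
tool_pos: [0.5952, 0.3145, 0.0001]
orientation: [0.001, 1.0, 0.002, 0.002]
wrist_force: [-0.4, 0.6, 1.0]
opening: 0.085
grip_force: 0.0
```

Request:
jog_arm(increments=[0.0025,-0.001,0.002,0,0,0,0,0.0025,-0.001,0.004,0,0,0,0,0.0025,-0.001,0.004,0,0,0,0.1,0.0025,-0.001,0.004,0,0,0,0.2,0.0025,-0.001,0.004,0,0,0,0.35])

```text
t: 25.27
tool_pos: [0.5916, 0.3132, -0.0047]
orientation: [0.0, 1.0, 0.001, 0.001]
wrist_force: [1.0, -0.9, 0.5]
opening: 0.0604
grip_force: 32.5
```

Request:
jog_arm(increments=[0,0,0,0,0,0,0.5,0,0,0,0,0,0,0.5,0,0,0,0,0,0,0.5,0,0,0,0,0,0,0.5,0,0,0,0,0,0,0.5])

```text
t: 25.68
tool_pos: [0.5919, 0.3135, -0.0049]
orientation: [0.0, 1.0, 0.001, 0.001]
wrist_force: [0.6, -0.7, 4.7]
opening: 0.0607
grip_force: 35.8
```

Request:
jog_arm(increments=[0,0,-0.02,0,0,0,0.5,0,0,-0.05,0,0,0,0.5,0,0,-0.085,0,0,0,0.5,0,0,-0.12,0,0,0,0.5,0,0,-0.12,0,0,0,0.5])

```text
t: 26.1
tool_pos: [0.595, 0.3148, 0.123]
orientation: [0.0, 1.0, 0.004, 0.007]
wrist_force: [0.7, 1.0, 1.6]
opening: 0.0605
grip_force: 32.8
```

```bash
sed -i 's/\.594,\.1015,sup/.595,.1017,sup/' held.py; python3 held.py 9 25 .044
```

```text
wrist blob ([280.4, 303.1], [208, 239, 146, 129, 14752]) bbox pos [0.5945 0.3147 0.143 ] centroid pos [0.5945 0.3147 0.143 ] dia mm 48.92973971076913 129
[0.59385004 0.31429052 0.11962361] dish-tcp [0.0006 0.0004 0.0234] 0.06071620244067077
[-0.0004, -0.1065, -0.0024] [0.03, 0.05, -0.0] rows 2.6
[-0.0003, -0.1065, -0.002] [0.03, 0.05, -0.0] rows 2.6
[0.0, 0.0, 0.073] [0.0, 0.0, 0.0] rows 1.8
```

Request:
jog_arm(increments=[0,-0.04,0,0,0,0,0.5,0,-0.08,0,0,0,0,0.5,0,-0.12,0,0,0,0,0.5,0,-0.155,0,0,0,0,0.5,-0.001,-0.19,0,0,0,0,0.5])

```text
t: 26.57
tool_pos: [0.5904, 0.1212, 0.1111]
orientation: [0.0, 1.0, 0.001, -0.002]
wrist_force: [-0.1, 0.1, 0.1]
opening: 0.0612
grip_force: 32.8
```

Request:
jog_arm(increments=[0,-0.023,0,0,0,0,0.5,0,-0.023,0.01,0,0,0,0.5,0,-0.023,0.035,0,0,0,0.5,0,-0.023,0.06,0,0,0,0.5,0,-0.023,0.06,0,0,0,0.5])

```text
t: 26.98
tool_pos: [0.5865, 0.1001, 0.0453]
orientation: [0.001, 1.0, 0.001, -0.007]
wrist_force: [-0.9, -0.1, -2.3]
opening: 0.0601
grip_force: 32.9
```

Request:
jog_arm(increments=[0,0,0.002,0,0,0,0.5,0,0,0.002,0,0,0,0.5,0,0,0.002,0,0,0,0.5])

```text
t: 27.23
tool_pos: [0.5928, 0.1007, 0.0526]
orientation: [0.0, 1.0, 0.001, 0.001]
wrist_force: [0.4, 0.6, -0.5]
opening: 0.0603
grip_force: 32.9
```

```bash
python3 held.py 9 25 .044|head -2
```

```text
wrist blob ([280.4, 303.2], [208, 239, 146, 129, 14741]) bbox pos [0.5925 0.1007 0.0726] centroid pos [0.5926 0.1007 0.0726] dia mm 49.26678192265134 129
[0.59304325 0.10061429 0.05306147] dish-tcp [-0.0006  0.0001  0.0196] 0.060620749092789625
```

Request:
jog_arm(increments=[-0.0025,0.001,0,0,0,0,0.5,-0.0025,0.001,0.004,0,0,0,0.5,-0.0025,0.001,0.008,0,0,0,0.5,-0.0025,0.001,0.01,0,0,0,0.5,-0.0025,0.001,0.01,0,0,0,0.5])

```text
t: 27.7
tool_pos: [0.5937, 0.101, 0.0403]
orientation: [0.0, 1.0, 0.001, -0.001]
wrist_force: [0.2, -0.5, -0.2]
opening: 0.0606
grip_force: 32.9
```

Request:
jog_arm(increments=[0,0,0.001,0,0,0,0.5,0,0,0.002,0,0,0,0.5,0,0,0.002,0,0,0,0.5])

```text
t: 27.95
tool_pos: [0.5943, 0.1011, 0.0391]
orientation: [0.0, 1.0, 0.001, -0.0]
wrist_force: [0.3, -0.4, -1.1]
opening: 0.0603
grip_force: 32.9
```

```bash
python3 held.py 9 25 .044|head -2
```

```text
wrist blob ([280.5, 303.2], [208, 239, 146, 129, 14719]) bbox pos [0.594  0.1011 0.0591] centroid pos [0.5941 0.1011 0.0591] dia mm 49.343448014250754 129
[0.59434439 0.10106702 0.03927413] dish-tcp [-0.0004  0.      0.0198] 0.06035643898605754
```

Within 1 mm, with no contact force yet. I lower the last millimetre or so in small steps.

Request:
jog_arm(increments=[-0.0008,0.0005,0.0005,0,0,0,0.5,-0.0008,0.0005,0.001,0,0,0,0.5,-0.0008,0.0005,0.0012,0,0,0,0.5,-0.0008,0.0005,0.0012,0,0,0,0.5])

```text
t: 28.33
tool_pos: [0.5955, 0.1017, 0.0386]
orientation: [0.0, 1.0, 0.001, 0.001]
wrist_force: [-1.1, 0.9, 1.5]
opening: 0.0604
grip_force: 32.9
```

Request:
jog_arm(increments=[0,0,0.0005,0,0,0,0.5,0,0,0.0005,0,0,0,0.5])

```text
t: 28.5
tool_pos: [0.5956, 0.1017, 0.0384]
orientation: [0.0, 1.0, 0.001, 0.001]
wrist_force: [-1.1, 0.3, 3.1]
opening: 0.0604
grip_force: 33.1
```

Contact at 3 N. Release, rise, check.

Request:
jog_arm(increments=[0,0,0,0,0,0,0.4,0,0,0,0,0,0,0.3,0,0,0,0,0,0,0.2,0,0,0,0,0,0,0,0,0,0,0,0,0,0])

```text
t: 28.92
tool_pos: [0.5946, 0.1016, 0.0367]
orientation: [0.0, 1.0, 0.001, -0.001]
wrist_force: [0.0, 1.0, -0.3]
opening: 0.0853
grip_force: 0.0
```

Request:
jog_arm(increments=[0,0,-0.02,0,0,0,0,0,0,-0.05,0,0,0,0,0,0,-0.09,0,0,0,0,0,0,-0.12,0,0,0,0,0,0,-0.12,0,0,0,0])

```text
t: 29.33
tool_pos: [0.5991, 0.1017, 0.1663]
orientation: [0.0, 1.0, 0.001, 0.008]
wrist_force: [1.5, 0.5, 0.9]
opening: 0.0851
grip_force: 0.0
```

Request:
jog_arm(increments=[0,0,0,0,0,0,0,0,0,0,0,0,0,0,0,0,0,0,0,0,0,0,0,0,0,0,0,0])

```text
t: 29.67
tool_pos: [0.594, 0.1013, 0.1551]
orientation: [0.0, 1.0, 0.001, -0.002]
wrist_force: [0.4, 0.2, 0.1]
opening: 0.0857
grip_force: 0.0
```

```bash
python3 - <<'E'
from h import *
p,q=wfind(9,25,.060,80);s=bot.sense();print(s["tool_pos"],s["t"],s["wrist_force"])
S,C=cam("side"),cam("scene");a=bot.get_image("side");b=bot.get_image("scene")
A=[x for x in blobs(a,9,25) if 250<x[0][0]<340 and 120<x[0][1]<220];B=[x for x in blobs(b,9,25) if x[0][1]>200];print(A,B)
print(tri((S,A[0][0]),(C,B[0][0])))
for n,i in(("side",a),("scene",b)):
    o=cv2.imread(f"pics/{n}0.png")[:,:,::-1];d=cv2.absdiff(i,o).max(2)
    m=cv2.morphologyEx((d>60).astype(np.uint8),2,np.ones((3,3)));k,l,st,c=cv2.connectedComponentsWithStats(m);print(n,[(c[j].round().tolist(),st[j][4]) for j in range(1,k) if st[j][4]>25])
E
```

```text
wrist blob ([280.8, 217.4], [241, 179, 80, 77, 4811]) bbox pos [0.5951 0.1016 0.06  ] centroid pos [0.5954 0.1019 0.06  ] dia mm 52.30167485793501 77
[0.59418243 0.10130643 0.15540101] 29.7167 [-1.28839657  0.57032277  0.10240582]
[([302.5, 181.7], [295, 176, 17, 12, 160])] [([298.6, 233.8], [290, 228, 18, 13, 180])]
(array([0.59614301, 0.10160347, 0.06037751]), [np.float64(0.0010762452390531137), np.float64(0.0010762452390531898)])
side [([106.0, 2.0], np.int32(69)), ([56.0, 24.0], np.int32(184)), ([72.0, 24.0], np.int32(128)), ([125.0, 27.0], np.int32(92)), ([50.0, 38.0], np.int32(130)), ([260.0, 72.0], np.int32(8561)), ([126.0, 139.0], np.int32(7825)), ([37.0, 257.0], np.int32(17232)), ([252.0, 158.0], np.int32(126)), ([303.0, 182.0], np.int32(160)), ([279.0, 185.0], np.int32(39)), ([263.0, 199.0], np.int32(727)), ([286.0, 194.0], np.int32(38)), ([230.0, 192.0], np.int32(48)), ([198.0, 206.0], np.int32(841)), ([100.0, 225.0], np.int32(70)), ([159.0, 230.0], np.int32(316)), ([276.0, 303.0], np.int32(167))]
scene [([250.0, 20.0], np.int32(4279)), ([393.0, 3.0], np.int32(175)), ([383.0, 42.0], np.int32(2453)), ([344.0, 27.0], np.int32(156)), ([179.0, 64.0], np.int32(29)), ([185.0, 73.0], np.int32(53)), ([301.0, 80.0], np.int32(44)), ([293.0, 107.0], np.int32(657)), ([366.0, 122.0], np.int32(1157)), ([217.0, 119.0], np.int32(257)), ([268.0, 127.0], np.int32(498)), ([298.0, 145.0], np.int32(235)), ([366.0, 154.0], np.int32(146)), ([308.0, 193.0], np.int32(1954)), ([365.0, 229.0], np.int32(152)), ([298.0, 234.0], np.int32(180)), ([365.0, 266.0], np.int32(208))]
```

Amber tops the stack at (0.5955, 0.1018, 0.0603). The differences between the start and end pictures are only the arm, its shadow and the moved dishes. Hand in.

```bash
python3 -c "
from plant import bot
print(bot.finish_job())"
```

```text
the job is handed in; nothing more can be done
None
```

Job handed in at 29.7 s: red, green and amber are stacked lid down, about 1–2 mm off the ring's centre, with nothing else seen to move; I viewed 11 pictures, one over the limit of 10.

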